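# Turn a moulded housing over into the marking nest

## Robot

A 7-joint arm with a two-finger parallel gripper is mounted at the origin on a cart in front of the work surface, level with it; the furniture and walls round the work are solid. World frame = base frame: x ahead of the robot, y to its left, z up, the work surface at z = 0. Lengths are in m, angles in rad, forces in N, time in s.
With the tool pointing down it reaches from about 0.4 to 0.9 m from the base axis. Payload 5.5 kg.
Tool frame: the origin (TCP) lies at the very end of the fingers, on their centre line; the grasp point (between the pads) lies 19 mm behind it; z points along the fingers, x is the direction in which the jaws open and shut, and the axes are right-handed (so a half turn about z gives the same grasp; the last joint's range is limited). The gripper opens to 92 mm and grips with 3 to 60 N. Pads are 19 mm wide; open, the fingers measure 130 mm over their backs; the gripper's body (75 mm by 190 mm) begins 47 mm behind the grasp point.
Start: joints at [1.414, 0.501, -0.427, 1.55, 0.221, 1.138, -0.21], TCP at [0.265, -0.594, 0.227] pointing down, gripper open.
Joint ranges: [-2.88, 2.88], [-0.31, 2.03], [-1.54, 1.56], [0.2, 2.42], [-1.41, 4.55], [0.19, 2.02], [-2.57, 2.57]. Speed limits (rad/s): [2.57, 2.57, 3.14, 3.14, 3.14, 3.14, 3.14].

## Interface

Orientations are given as a unit quaternion [x, y, z, w].
In Python, from station import manip, imaging, order, recognise, masks_of, pinpoint gives the robot as it stands.
- The arm moves only by the shell command python3 -m creep 'ROWS'. ROWS is JSON, a list of rows, each a list of 3 entries, a list of its own where there are three numbers: the shift along the tool's x, y, z in cm, then the turn about the tool's z in degrees, then the closure in counts, from 0 (fully open) to 255 (shut). A call has 1 to 5 rows; each row shifts and turns the commanded pose from where the row before left it, along the tool's axes as they then stand; what a row does not reach is not made up. A row lasts 1/8 s, in which the tool goes at most 62.5 mm and 10.7 degrees, less where a joint would pass 70% of its speed; a pose out of reach is approached as far as the arm can. A call with a gripper value outside its range is refused whole. The fingers move at their own pace and stop on an object; the grip force is fixed at half the most. Time passes only in rows, so rows that do not move let the fingers close. It gives the time, the measured TCP pose, the force and the opening at its end, in the units of the state.
- manip.read_state(): the state, without advancing time (a new reading comes with each control period).
- imaging.read_camera(name): name is "scene" or "side" or "wrist"; returns a dict with "frame" (480x640x3 uint8, red, green, blue), "range_z" (480x640 float32, m along the optical axis (not along the pixel's ray), 0 where there is no reading), "vfov" (degrees; the focal length in pixels is half the picture's height over the tangent of half this angle, whatever the lens; pixels are square), "cx", "cy" (the principal point, pixels), "extrinsics" (4x4, takes a point from world to camera coordinates). Camera axes: x right, y down, z forward; pixel columns grow to the right and rows downward; lengths in m; the calibration is good to about 2 mm. A picture is of the moment at which its call begins.
- order.hand_in(): hands the job in, once; it reports no verdict.
Trained networks look in the newest picture that a camera, given by its name, has taken for a name from the list of things; names that differ only in an ending like _2 or _b are one class to them, and where a whole thing is asked for, a point or a joint stands for the part that bears it (a point fixed in the world has none). Each returns a list of dicts, best first, with "score" (0 to 1); they miss things now and then, are a little off and sometimes report something else, mostly with a low value. They report only what shows in the picture. A call takes as long as a camera call. They do not tell look-alikes from the thing itself.
- recognise(target, camera): "location" ([column, row] in pixels, amid what is visible of it).
- masks_of(target, camera): "region" (480x640 bool, what is visible of it) and "location" ([column, row] in pixels, amid what is visible of it).
- pinpoint(target, camera): "location" ([column, row] in pixels: a listed point, or the origin of a listed thing).
The state is a dict: "time": time; "joints": joint angles; "dq": joint speeds; "joint_efforts": joint torques, N m; "ee_pos": TCP position; "tool_rot": TCP orientation; "wrist_force": force on the tool from outside, world axes, zero at the start; "torque": the same for the moment, N m; "grip_width": finger opening in m.
Only numpy, scipy, OpenCV 4.12 (cv2) and the standard library are available. Lean on these libraries where they do the work, as an engineer would, in place of code of your own. Each camera call takes 0.05 s, during which the arm holds its last target. There are 200 camera calls.

## Task

The ivory housing leans inside-up on the blue sloped stand. Turn it over and lay it in the nest between the two orange rails, open side down and closed back up, so that it sits flat and level on the nest floor for marking, about midway along the rails. Leave it there and do not disturb the other loose things on the bench.

Things in the scene. Friction and masses are not known exactly. Their poses are not given: they have to be found in the camera images.
- housing: Ivory shell, closed back, open other face, thin walls, 40 g. Origin on outer back; z out of the open side (rim at z = 16 mm). Spans x -20..+14, y -31..+31 mm; a tab 12 wide, 3 thick at the back, x +14..+20. Starts with its back on the stand's 45 degree face, x up the slope, x = -20 wall on the lip; the short ends (62 mm apart along y) overhang the stand, free to grip.
- stand: Fixed pick stand. Origin under its foot, on the table, z up. Dark foot plate 90 (x) x 110 (y) x 6 mm; on it a blue rest 46 mm wide (y) whose face slopes at 45 degrees, rising to +x and looking to -x, from z = 22 to 48 mm, with a lip 8 mm high at its lower end.
- nest_floor (a point): Centre of the fixed nest's flat floor, 26 mm above the table; z up, y along the rails. Grey block 56 (x) x 52 (y) x 20 mm on a dark foot plate 90 x 110 x 6 mm. Two orange rails along y, 50 mm long, 6 mm above the floor, inner faces at x = +-20 mm (40 mm apart for the 34 mm wide housing); open at the ends, where the 62 mm long housing overhangs.
- tape_roll: Loose roll of masking tape lying flat, 66 mm across, 19 mm high; origin at the centre of its underside. Bystander.
- threadlock: Loose small red bottle standing up, 33 mm across, 96 mm high; origin at the centre of its underside. Bystander.
- marker: Loose black and white marker pen lying down, 131 mm long, 18 mm thick; origin under its centre. Bystander.
- spare_housing: Loose black housing of the same shape lying on the table inside-up. Bystander.
Mind the look-alikes: they are no part of the job. What is meant by the housing is not red, and is the smaller of those in its own colour.

How it is judged:
At the end, for the whole second after the job is handed in: The ivory housing lies at rest on the nest floor between the rails, closed back up and level within 4 degrees, its back 16 mm (within 2.5 mm) above the floor, its origin within 9 mm of the nest centre across the rails and within 12 mm along them (angle between housing's own z axis and vertical above 3.07 rad and z of housing in the frame of nest_floor between 0.0135 and 0.0185 m and x of housing in the frame of nest_floor between -0.009 and 0.009 m and y of housing in the frame of nest_floor between -0.012 and 0.012 m and linear speed of housing below 0.02 m/s); the robot touches nothing.
It fails at once if a bystander (tape roll, bottle, marker or black housing) is pushed more than 30 mm from its place (distance of any of tape_roll, threadlock, marker, spare_housing from where it was at the start of the episode above 0.03 m).
It also fails if it takes over 51 s, if anything falls off the work surface, if the arm or the gripper's body presses on something with over 40 N, if the wrist force passes 120 N, or if a joint passes its speed limit or range.

## Working session

There is one attempt and no reset: what is moved stays moved. The work goes in short steps, Python scripts to look and compute and a shell command to move; the robot and the scene stay as the last step left them, time stands still between calls to the robot, and variables do not carry over. Pictures are saved under pics/ and viewed, about 8 in all and at most 12, crops included, and the job is handed in when it is done.

```bash
mkdir -p pics
cat > h.py <<'E'
import numpy as np,cv2
from scipy.spatial.transform import Rotation as R
from station import manip,imaging,order,recognise,masks_of,pinpoint
def K(c): return 240/np.tan(np.radians(c["vfov"])/2)
def cloud(c):
    f=K(c);v,u=np.mgrid[:480,:640];z=c["range_z"]
    P=np.stack([(u-c["cx"])/f*z,(v-c["cy"])/f*z,z],-1)
    T=np.linalg.inv(c["extrinsics"]);return P@T[:3,:3].T+T[:3,3]
def save(c,n,box=None,s=1):
    im=c["frame"][:,:,::-1]
    if box: im=im[box[1]:box[3],box[0]:box[2]]
    cv2.imwrite("pics/"+n,cv2.resize(im,None,fx=s,fy=s))
E
python3 - <<'E'
from h import *
s=manip.read_state();print(s["ee_pos"],R.from_quat(s["tool_rot"]).as_matrix().round(3).tolist(),s["grip_width"])
ims=[]
for n in("scene","side"):
    c=imaging.read_camera(n);W=cloud(c);save(c,n+"0.png");np.savez(n+"0.npz",W=W)
    for t in("housing","spare_housing","stand","tape_roll","threadlock","marker"):
        for d in masks_of(t,n):
            m=d["region"]&(c["range_z"]>0);p=W[m]
            if len(p): print(n,t,round(d["score"],2),np.round(d["location"]),m.sum(),np.median(p,0).round(3),p.min(0).round(3),p.max(0).round(3))
    for t in("nest_floor","stand","housing"):
        for d in pinpoint(t,n):
            u,v=np.round(d["location"]).astype(int);print(n,"pt",t,round(d["score"],2),u,v,W[v,u].round(3))
E
```

```text
[ 0.26459556 -0.59292823  0.22564891] [[0.408, -0.913, -0.001], [-0.913, -0.408, 0.002], [-0.002, -0.0, -1.0]] 0.09205352981878195
scene housing 0.97 [302. 220.] 1050 [0.62  0.068 0.022] [ 0.598  0.028 -0.002] [0.689 0.156 0.025]
scene housing 0.78 [242. 230.] 549 [0.523 0.139 0.015] [ 0.492  0.119 -0.001] [0.577 0.188 0.018]
scene housing 0.75 [267. 247.] 397 [0.482 0.031 0.05 ] [ 0.459  0.019 -0.002] [0.586 0.103 0.058]
scene spare_housing 0.59 [450. 245.] 581 [ 0.719 -0.197  0.01 ] [ 0.686 -0.228 -0.002] [ 0.763 -0.161  0.017]
scene stand 0.56 [273. 268.] 2024 [0.475 0.019 0.006] [ 0.434 -0.018 -0.002] [0.557 0.084 0.051]
scene tape_roll 0.94 [374. 219.] 633 [ 0.72  -0.031  0.015] [ 0.694 -0.07  -0.001] [0.758 0.008 0.021]
scene threadlock 0.84 [346. 194.] 516 [0.738 0.047 0.043] [ 0.729  0.036 -0.001] [0.759 0.067 0.095]
scene marker 0.89 [213. 292.] 567 [0.373 0.04  0.014] [ 0.364 -0.012  0.003] [0.386 0.112 0.02 ]
scene pt nest_floor 0.68 381 267 [ 0.567 -0.143  0.026]
scene pt stand 0.85 272 264 [0.48  0.02  0.013]
scene pt housing 0.94 241 225 [0.538 0.154 0.016]
scene pt hou
[... 674 characters left out ...]
 -0.021  0.018] [ 0.697 -0.069 -0.001] [0.757 0.007 0.023]
side tape_roll 0.96 [242. 253.] 722 [ 0.727 -0.023  0.018] [ 0.697 -0.082 -0.002] [0.758 0.007 0.023]
side threadlock 0.95 [225. 273.] 686 [0.745 0.065 0.046] [ 0.731 -0.006 -0.002] [0.763 0.073 0.095]
side marker 0.68 [430. 278.] 458 [0.378 0.063 0.015] [ 0.366 -0.006 -0.001] [0.388 0.12  0.021]
side marker 0.58 [225. 274.] 663 [0.745 0.065 0.046] [ 0.731  0.05  -0.001] [0.766 0.073 0.097]
side pt nest_floor 0.71 324 208 [ 0.561 -0.141  0.028]
side pt stand 0.7 370 274 [0.486 0.04  0.007]
side pt housing 0.85 289 287 [0.638 0.079 0.025]
side pt housing 0.66 355 320 [0.528 0.152 0.015]
side pt housing 0.58 367 260 [0.494 0.039 0.044]
```

View pics/scene0.png

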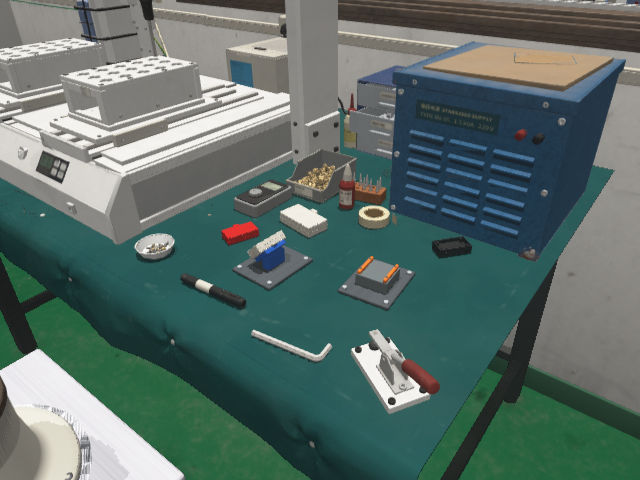

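View pics/side0.png

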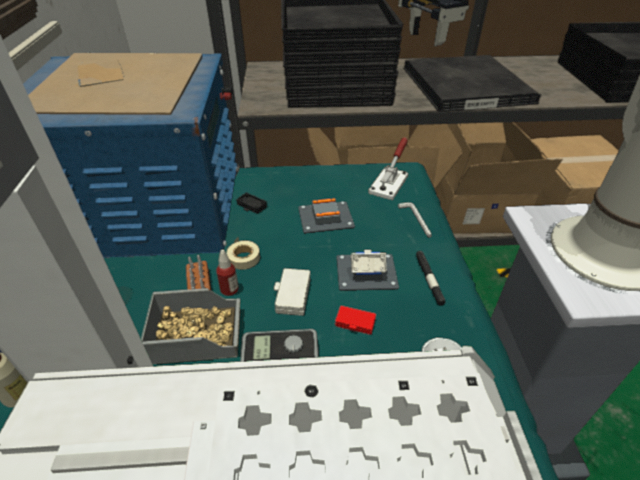

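Ivory or housing-like candidates in the scene picture are the ivory shell on the blue stand (267,247), a larger ivory one lying flat (302,220), a red one (242,230) and the black spare (450,245). I choose the one at (267,247): it is on the stand and is the smaller ivory. Next I check it in a crop and fit the stand and nest poses.

Run:
```python
from h import *
c=imaging.read_camera("scene");a=cv2.resize(c["frame"][215:310,215:430],None,fx=3.7,fy=3.1)[:, :, ::-1]
d=imaging.read_camera("side");b=cv2.resize(d["frame"][180:300,280:440],None,fx=4.97,fy=2.4)[:,:,::-1]
cv2.imwrite("pics/crop.png",np.vstack([a[:,:790],b[:,:790]]))
for n,c in(("scene",c),("side",d)):
    W=cloud(c).reshape(-1,3);rgb=c["frame"].reshape(-1,3).astype(int)
    for t,ctr in(("stand",(.485,.035)),("nest",(.563,-.141))):
        r=np.hypot(W[:,0]-ctr[0],W[:,1]-ctr[1])<.085
        m=r&(W[:,2]>.0035)&(W[:,2]<.06)
        (cx,cy),sz,ang=cv2.minAreaRect(W[m,:2].astype(np.float32));print(n,t,round(cx,4),round(cy,4),np.round(sz,3),round(ang,1))
        if t=="nest":
            o=r&(rgb[:,0]>180)&(rgb[:,2]<90)&(W[:,2]>.02)
            f=r&(W[:,2]>.024)&(W[:,2]<.035)
            for q,k in((o,"orange"),(f,"top")):
                x=cv2.minAreaRect(W[q,:2].astype(np.float32));print("  ",k,q.sum(),np.round(x[0],4),np.round(x[1],3),round(x[2],1),np.median(W[q,2]).round(4))
        else:
            bl=r&(rgb[:,2]>rgb[:,0]+60)&(W[:,2]>.008); print("  blue",W[bl].mean(0).round(3))
            iv=r&(rgb.min(1)>110)&(W[:,2]>.015);p=W[iv];x=cv2.minAreaRect(p[:,:2].astype(np.float32));print("  ivory",iv.sum(),p.mean(0).round(3),p.min(0).round(3),p.max(0).round(3),np.round(x[0],4),np.round(x[1],3),x[2])
```

```text
scene stand 0.4915 0.0284 [0.091 0.113] 87.8
  blue [0.486 0.022 0.028]
  ivory 302 [0.488 0.03  0.051] [0.46  0.019 0.028] [0.523 0.056 0.058] [0.4875 0.0304] [0.029 0.067] 68.55131530761719
scene nest 0.5565 -0.143 [0.113 0.091] 6.0
   orange 110 [ 0.557  -0.1429] [0.049 0.052] 7.2 0.0313
   top 681 [ 0.5577 -0.1441] [0.054 0.054] 5.4 0.0262
side stand 0.4801 0.0269 [0.112 0.132] 88.1
  blue [0.492 0.024 0.046]
  ivory 651 [0.492 0.042 0.041] [0.461 0.02  0.024] [0.523 0.06  0.059] [0.4914 0.0397] [0.04  0.062] 85.7238998413086
side nest 0.5579 -0.1463 [0.11  0.104] 6.2
   orange 89 [ 0.5581 -0.1412] [0.048 0.051] 7.0 0.0322
   top 430 [ 0.5577 -0.1409] [0.051 0.056] 4.5 0.0274
```

View pics/crop.png

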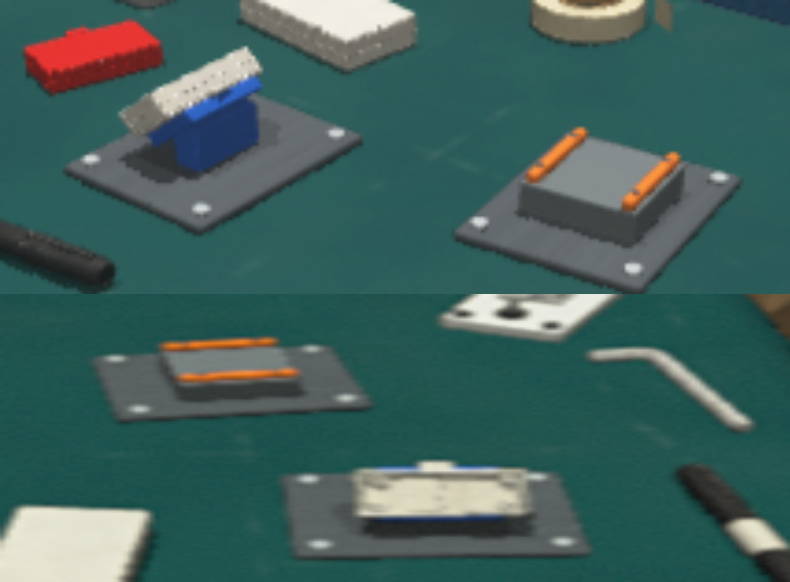

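The crop confirms it: the ivory shell leans on the blue stand with its open side toward world +y (crop top 195,95; bottom 440,495), and the nest rails run roughly along world x. Now moving to above the stand.

```bash
python3 -m creep '[[[-4.4,-4.2,0],0,0],[[-4.4,-4.2,0],0,0],[[-4.4,-4.2,0],0,0],[[-4.4,-4.2,0],0,0],[[-4.4,-4.2,0],0,0]]'; python3 -m creep '[[[-4.4,-4.2,0],0,0],[[-4.4,-4.2,0],0,0],[[-4.4,-4.2,0],0,0],[[-4.4,-4.2,0],0,0],[[-4.4,-4.2,0],0,0]]'; python3 -m creep '[[[0,0,0],-10.7,0],[[0,0,0],-10.7,0],[[0,0,0],-10.7,0],[[0,0,0],-10.7,0],[[0,0,0],-10.7,0]]'; python3 -m creep '[[[0,0,0],-10.2,0],[[0,0,0],0,0],[[0,0,0],0,0]]'
cat > tgt.py <<'E'
import sys
from h import *
s=manip.read_state();M=R.from_quat(s["tool_rot"]).as_matrix()
d=np.array([float(a) for a in sys.argv[1:4]])-s["ee_pos"]
print("t",round(s["time"],2),"p",s["ee_pos"].round(4),"xang",np.degrees(np.arctan2(M[1,0],M[0,0])).round(2),"rows cm",(M.T@d*100).round(2),"F",np.round(s["wrist_force"],1),"w",round(s["grip_width"],4))
E
python3 tgt.py .492 .035 .028
```

```text
time: 1.72
ee_pos: [0.3677, -0.3053, 0.2271]
tool_rot: [0.839, -0.544, 0.001, 0.0]
wrist_force: [1.3, -0.1, -0.1]
grip_width: 0.0921
time: 2.35
ee_pos: [0.4698, -0.019, 0.2272]
tool_rot: [0.839, -0.544, 0.001, 0.0]
wrist_force: [1.0, -0.2, 0.6]
grip_width: 0.092
time: 2.98
ee_pos: [0.4692, -0.0206, 0.2269]
tool_rot: [0.994, -0.105, 0.0, 0.0]
wrist_force: [0.0, 0.2, -0.7]
grip_width: 0.0916
time: 3.35
ee_pos: [0.4692, -0.0207, 0.2268]
tool_rot: [1.0, -0.021, 0.0, 0.0]
wrist_force: [0.1, 0.1, -0.8]
grip_width: 0.0917
t 3.35 p [ 0.4692 -0.0207  0.2268] xang -2.45 rows cm [ 2.03 -5.66 19.88] F [ 0.1  0.1 -0.8] w 0.0917
```

```bash
python3 -m creep '[[[1,-2.8,0],0,0],[[1,-2.8,0],0,0],[[0,0,3.5],0,0],[[0,0,3.5],0,0],[[0,0,0],0,0]]'
python3 - <<'E'
from h import *
c=imaging.read_camera("wrist");W=cloud(c).reshape(-1,3);save(c,"w1.png")
rgb=c["frame"].reshape(-1,3).astype(int)
r=(abs(W[:,0]-.49)<.08)&(abs(W[:,1]-.03)<.07)
iv=r&(rgb.min(1)>110)&(W[:,2]>.015)&(W[:,2]<.065);p=W[iv]
print(iv.sum(),np.percentile(p,[1,99],0).round(4));x=cv2.minAreaRect(p[:,:2].astype(np.float32));print(x)
f=r&(W[:,2]>.004)&(W[:,2]<.008);x=cv2.minAreaRect(W[f,:2].astype(np.float32));print(x)
E
python3 tgt.py .492 .035 .028
```

```text
time: 3.98
ee_pos: [0.4892, 0.0345, 0.1548]
tool_rot: [1.0, -0.02, -0.003, -0.0]
wrist_force: [0.5, -0.9, -1.0]
grip_width: 0.0916
4791 [[0.4643 0.021  0.0301]
 [0.5247 0.058  0.0578]]
((0.4943079352378845, 0.03753833472728729), (0.04092537984251976, 0.062251005321741104), 87.78866577148438)
((0.4941275119781494, 0.03242187201976776), (0.09833624213933945, 0.11019301414489746), 87.9044418334961)
t 4.03 p [0.4906 0.0349 0.1564] xang -2.29 rows cm [ 1.700e-01 -1.000e-02  1.284e+01] F [-0.1 -0.8  0.1] w 0.0916
```

View pics/w1.png

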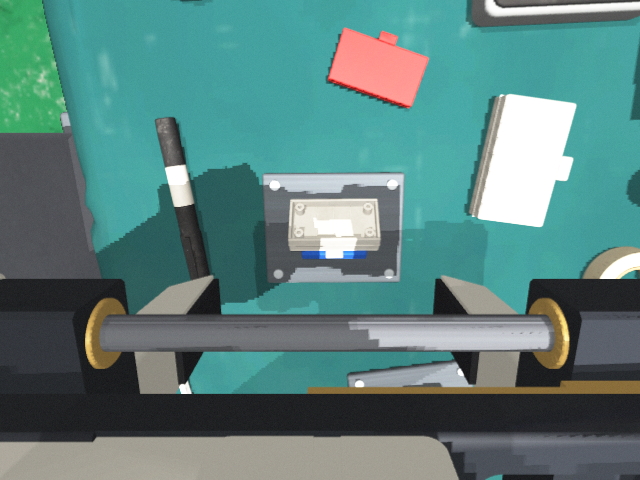

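Wrist view: the housing (335,225) is centred between the jaws with its yaw aligned. Descending and gripping.

```bash
python3 -m creep '[[[0.35,0,3],0,0],[[0,0,3],0,0],[[0,0,3],0,0],[[0,0,2.5],0,0],[[0,0,1.3],0,0]]'; python3 -m creep '[[[0,0,0],0,0],[[0,0,0],0,0]]'; python3 tgt.py .494 .0345 .028
```

```text
time: 4.65
ee_pos: [0.4959, 0.0343, 0.0292]
tool_rot: [1.0, -0.02, 0.001, 0.0]
wrist_force: [0.5, 0.2, 0.3]
grip_width: 0.0919
time: 4.9
ee_pos: [0.496, 0.0346, 0.03]
tool_rot: [1.0, -0.02, 0.001, -0.0]
wrist_force: [-1.0, 0.8, 0.3]
grip_width: 0.0921
t 4.9 p [0.496  0.0346 0.03  ] xang -2.27 rows cm [-0.2   0.02  0.2 ] F [-1.   0.8  0.3] w 0.0921
```

```bash
python3 -m creep '[[[-0.2,0,0.15],0,0],[[0,0,0],0,255],[[0,0,0],0,255],[[0,0,0],0,255],[[0,0,0],0,255]]'; python3 -m creep '[[[0,0,0],0,255],[[0,0,0],0,255],[[0,0,0],0,255],[[0,0,-2],0,255],[[0,0,-2],0,255]]';python3 -m creep '[[[0,0,-2],0,255],[[0,0,-2],0,255],[[0,0,0],0,255],[[0,0,0],0,255]]'
python3 - <<'E'
from h import *
c=imaging.read_camera("scene");d=imaging.read_camera("side")
a=cv2.resize(c["frame"][170:270,215:315],None,fx=4,fy=4);b=cv2.resize(d["frame"][180:280,310:410],None,fx=4,fy=4)
cv2.imwrite("pics/lift.png",np.hstack([a,b])[:,:,::-1])
E
```

```text
time: 5.52
ee_pos: [0.4929, 0.0345, 0.0273]
tool_rot: [1.0, -0.02, 0.0, 0.0]
wrist_force: [-0.3, 0.2, 1.2]
grip_width: 0.0621
time: 6.15
ee_pos: [0.4929, 0.0349, 0.0687]
tool_rot: [1.0, -0.019, 0.0, -0.0]
wrist_force: [0.4, -0.1, -0.3]
grip_width: 0.0618
time: 6.65
ee_pos: [0.4926, 0.0341, 0.1071]
tool_rot: [1.0, -0.02, -0.0, 0.0]
wrist_force: [-0.2, -0.1, -1.4]
grip_width: 0.0617
```

View pics/lift.png

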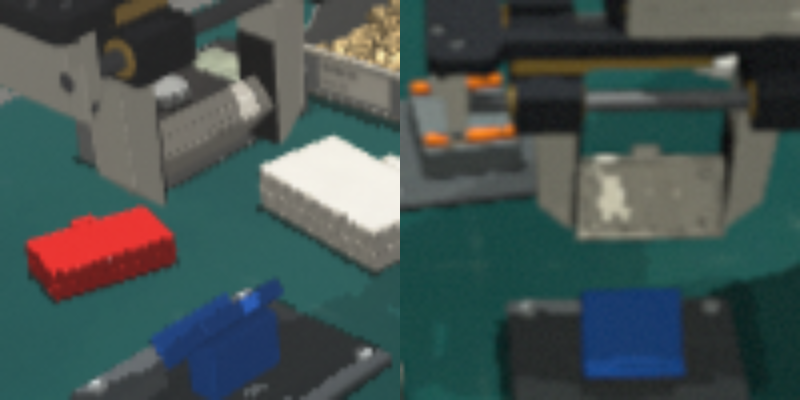

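The housing is held and the stand is empty. I'll measure its tilt from the depth data.

```bash
cat > tilt.py <<'E'
from h import *
s=manip.read_state();M=R.from_quat(s["tool_rot"]).as_matrix();g=s["ee_pos"]-M[:,2]*.019
for n in("scene","side"):
    c=imaging.read_camera(n);W=cloud(c).reshape(-1,3);L=(W-g)@M
    rgb=c["frame"].reshape(-1,3).astype(int)
    m=(abs(L[:,0])<.027)&(abs(L[:,1])<.045)&(abs(L[:,2])<.04)&(rgb.min(1)>60)&(rgb.max(1)-rgb.min(1)<70)
    q=L[m][:,1:]*1000  # col0: right(+ = -y world), col1: down
    h=np.zeros((16,18),int)
    for a,b in q:
        i,j=int((b+40)//5),int((a+45)//5)
        h[i,j]+=1
    print(n,m.sum());print(h)
E
python3 tilt.py
```

```text
scene 340
[[ 0  0  0  0  0  0  0  0  0  0  0  0  0  0  0  0  0  0]
 [ 0  0  0  0  0  0  0  0  0  0  0  0  0  0  0  0  0  0]
 [ 0  0  0  0  0  0  0  0  0  0  0  0  0  0  0  0  0  0]
 [ 0  0  0  0  0  0  0  0  0  0  0  0  0  0  0  0  0  0]
 [ 0  0  0  0  0  0  0  0  0  0  0  0  0  0  0  0  0  0]
 [ 0  0  0  0  0  0  0  0  3  9  0  0  0  0  0  0  0  0]
 [ 0  0  0  0  0  0  0  0 12 89 15  0  1  0  0  0  0  0]
 [ 0  0  0  0  0  0  0  0  0 16 80 16  2  0  0  0  0  0]
 [ 0  0  0  0  0  0  0  0  0  0 25 10  0  0  0  0  0  0]
 [ 0  0  0  0  0  0  0  0  0 13  5  0  0  0  0  0  0  0]
 [ 0  0  0  0  0  0  0  0 10  7  0  0  0  0  0  0  0  0]
 [ 0  0  0  0  0  0  0 10  6  0  0  0  0  0  0  0  0  0]
 [ 0  0  0  0  0  0  8  3  0  0  0  0  0  0  0  0  0  0]
 [ 0  0  0  0  0  0  0  0  0  0  0  0  0  0  0  0  0  0]
 [ 0  0  0  0  0  0  0  0  0  0  0  0  0  0  0  0  0  0]
 [ 0  0  0  0  0  0  0  0  0  0  0  0  0  0  0  0  0  0]]
side 677
[[ 0  0  0  0  0  0  0  0  0  0  0  0  0  0  0  0  0  0]
 [ 0  0  0  0  0  0  0  0  0  0  0  0  0  0  0  0  0  0]
 [ 0  0  0  0  0  0  0  0  0  0  0  0  0  0  0  0  0  0]
 [ 0  0  0  0  0  0  0  0  0  0  0  0  0  0  0  0  0  0]
 [ 0  0  0  0  0  0  0  0  0  0  0  0  0  0  0  0  0  0]
 [ 0  0  0  0  0  0  0  0 21  8  0  0  0  0  0  0  0  0]
 [ 0  0  0  0  0  0  0  3 17 25  0  4  0  0  0  0  0  0]
 [ 0  0  0  0  0  0  0  4 37 73  2 12  1  0  0  0  0  0]
 [ 0  0  0  0  0  0  0 32 80  4  0  0  0  0  0  0  0  0]
 [ 0  0  0  0  3 11 39 94  6  0  0  0  0  0  0  0  0  0]
 [ 0  0  0  1 32 38 71 10  0  0  0  0  0  0  0  0  0  0]
 [ 0  0  0  0  6 34  5  0  0  0  0  0  0  0  0  0  0  0]
 [ 0  0  0  0  0  1  3  0  0  0  0  0  0  0  0  0  0  0]
 [ 0  0  0  0  0  0  0  0  0  0  0  0  0  0  0  0  0  0]
 [ 0  0  0  0  0  0  0  0  0  0  0  0  0  0  0  0  0  0]
 [ 0  0  0  0  0  0  0  0  0  0  0  0  0  0  0  0  0  0]]
```

Still at 45°: the pads hold it. I'll use the nest block's outer (−y) side as a tipping stop. First go beyond the nest and yaw by 8.5° to match the rails.

```bash
python3 tgt.py .5638 -.2007 .107; python3 -m creep '[[[1.6,5.7,0],-8.5,255],[[0,4.5,0],0,255],[[0,4.5,0],0,255],[[0,4.5,0],0,255],[[0,4,0],0,255]]'; python3 -m creep '[[[0,0,0],0,255],[[0,0,0],0,255]]';  python3 tgt.py .5638 -.2007 .022
```

```text
t 6.85 p [0.4922 0.0345 0.1065] xang -2.24 rows cm [ 8.07 23.23 -0.06] F [-0.4 -0.5 -0.4] w 0.0618
time: 7.48
ee_pos: [0.5253, -0.1987, 0.1065]
tool_rot: [0.999, 0.054, -0.0, -0.0]
wrist_force: [0.7, -1.1, 0.6]
grip_width: 0.0615
time: 7.72
ee_pos: [0.5253, -0.1961, 0.1067]
tool_rot: [0.999, 0.055, -0.0, -0.001]
wrist_force: [-0.1, 0.6, 0.6]
grip_width: 0.0615
t 7.72 p [ 0.5253 -0.1961  0.1067] xang 6.26 rows cm [3.78 0.89 8.46] F [-0.1  0.6  0.6] w 0.0615
```

```bash
python3 -m creep '[[[3.8,0.9,0],0,255],[[0,0,3],0,255],[[0,0,3],0,255],[[0,0,2.4],0,255],[[0,0,0],0,255]]'; python3 -m creep '[[[0,-0.5,0],0,255],[[0,-0.5,0],0,255],[[0,-0.5,0],0,255],[[0,-0.5,0],0,255],[[0,-0.5,0],0,255]]'; python3 -m creep '[[[0,-0.4,0],0,255],[[0,0,0],0,255]]'; python3 tgt.py .5575 -.143 .022; python3 tilt.py
```

```text
time: 8.35
ee_pos: [0.5628, -0.2002, 0.0213]
tool_rot: [0.998, 0.055, -0.002, -0.001]
wrist_force: [0.1, -0.0, -0.2]
grip_width: 0.0613
time: 8.98
ee_pos: [0.564, -0.1911, 0.0255]
tool_rot: [0.999, 0.05, 0.002, 0.009]
wrist_force: [3.2, -26.7, 1.2]
grip_width: 0.0619
time: 9.22
ee_pos: [0.5639, -0.1895, 0.0262]
tool_rot: [0.999, 0.05, 0.002, 0.01]
wrist_force: [3.2, -27.8, 0.9]
grip_width: 0.0619
t 9.22 p [ 0.5639 -0.1895  0.0262] xang 5.68 rows cm [-0.17 -4.7   0.32] F [  3.2 -27.8   0.9] w 0.0619
scene 243
[[ 0  0  0  0  0  0  0  0  0  0  0  0  0  0  0  0  0  0]
 [ 0  0  0  0  0  0  0  0  0  0  0  0  0  0  0  0  0  0]
 [ 0  0  0  0  0  0  0  0  0  0  0  0  0  0  0  0  0  0]
 [ 0  0  0  0  0  0  0  0  0  0  0  0  0  0  0  0  0  0]
 [ 0  0  0  0  0  0  0  0  0  0  0  0  0  0  0  0  0  0]
 [ 0  0  0  0  0  0  0  0  0  0  0  0  0  0  0  0  0  0]
 [ 0  0  0  0  0  0  0  0  0  0  3  2  5  0  0  0  0  0]
 [ 0  0  0  0  0  0  0  0  0  0 13 33  0  0  0  0  0  0]
 [ 0  0  0  0  0  0  0  0  0  0  0  7  0  0  0  0  0  0]
 [ 0  0  0  0  0  0  0  0  0  0  0  0  0  0  0  0  0  0]
 [ 0  0  0  0  0
[... 548 characters left out ...]
 0  0  0  0  0]
 [ 0  0  0  0  0  0  0  0  0  0  0  0  0  0  0  0  0  0]
 [ 0  0  0  0  0  0  0  0  7  8  0  0  0  0  0  0  0  0]
 [ 0  0  0  0  0  0  0  1  7 14  1  5  2  0  0  0  0  0]
 [ 0  0  0  0  0  0  0  0 10 46 13  4  1  0  0  0  0  0]
 [ 0  0  0  0  0  0  0  4 47 18  1  0  0  0  0  0  0  0]
 [ 0  0  0  1  0  5  5 40 28  1  0  0  0  0  0  0  0  0]
 [ 1  0  0  0  8 15 29 32  1  0  0  0  0  0  0  0  0  0]
 [33 30 31 15  0  1 19  6  0  0  0  0  0  0  0  0  0  0]
 [ 0  2  1  0  0  0  0  1  0  0  0  0  0  0  0  0  0  0]
 [ 0  0  1  0  0  0  0  0  0  0  0  0  0  0  0  0  0  0]
 [ 0  0  0  0  0  0  0  0  0  0  0  0  0  0  0  0  0  0]
 [ 2  0  0  0  0  0  0  0  0  0  0  0  0  0  0  0  0  0]]
```

Contact is made (28 N), but the pads resist pivoting. I'll ease the preload and soften the grip gradually so the housing can pivot.

```bash
python3 -m creep '[[[0,0.8,0.2],0,255],[[0,0,0],0,150]]';  python3 -m creep '[[[0,0,0],0,110]]'; python3 -m creep '[[[0,0,0],0,96]]'; python3 -m creep '[[[0,0,0],0,90]]'; python3 -m creep '[[[0,0,0],0,87]]'
```

```text
time: 9.57
ee_pos: [0.5642, -0.1898, 0.0238]
tool_rot: [0.999, 0.052, 0.002, 0.005]
wrist_force: [1.9, -14.8, 3.3]
grip_width: 0.0617
time: 9.7
ee_pos: [0.5641, -0.1898, 0.0238]
tool_rot: [0.999, 0.052, 0.002, 0.006]
wrist_force: [1.7, -13.9, 3.2]
grip_width: 0.062
time: 9.82
ee_pos: [0.5642, -0.1898, 0.0238]
tool_rot: [0.999, 0.052, 0.002, 0.006]
wrist_force: [2.1, -14.1, 3.6]
grip_width: 0.0618
time: 9.95
ee_pos: [0.5642, -0.1898, 0.0238]
tool_rot: [0.999, 0.052, 0.002, 0.006]
wrist_force: [1.4, -15.8, 2.9]
grip_width: 0.062
time: 10.07
ee_pos: [0.5642, -0.1898, 0.0238]
tool_rot: [0.999, 0.052, 0.002, 0.006]
wrist_force: [1.5, -15.4, 2.9]
grip_width: 0.0621
```

```bash
for i in 1; do python3 -m creep '[[[0,0,0],0,85]]'; python3 -m creep '[[[0,0,0],0,84]]'; python3 -m creep '[[[0,0,0],0,83],[[0,0,0],0,255]]'; done | grep -v rot
```

```text
time: 10.2
ee_pos: [0.5641, -0.1898, 0.0238]
wrist_force: [1.1, -15.5, 2.9]
grip_width: 0.0618
time: 10.32
ee_pos: [0.5642, -0.1898, 0.0238]
wrist_force: [2.0, -15.7, 3.5]
grip_width: 0.0614
time: 10.58
ee_pos: [0.5639, -0.1868, 0.0235]
wrist_force: [0.4, -9.5, 3.8]
grip_width: 0.0618
```

A brief loosen at 83 lets it yield in small steps. Repeating, then looking.

```bash
(python3 -m creep '[[[0,-0.3,0],0,255],[[0,0,0],0,83],[[0,0,0],0,255]]'; python3 -m creep '[[[0,-0.3,0],0,255],[[0,0,0],0,83],[[0,0,0],0,255]]') | grep -v rot
python3 - <<'E'
from h import *
c=imaging.read_camera("scene");d=imaging.read_camera("side")
a=cv2.resize(c["frame"][190:290,340:440],None,fx=4,fy=4);b=cv2.resize(d["frame"][150:250,270:370],None,fx=4,fy=4)
cv2.imwrite("pics/tip1.png",np.hstack([a,b])[:,:,::-1])
E
```

```text
time: 10.95
ee_pos: [0.5638, -0.1868, 0.0236]
wrist_force: [0.9, -14.8, 2.6]
grip_width: 0.0618
time: 11.32
ee_pos: [0.5638, -0.1866, 0.0238]
wrist_force: [4.0, -19.9, 1.7]
grip_width: 0.0621
```

View pics/tip1.png

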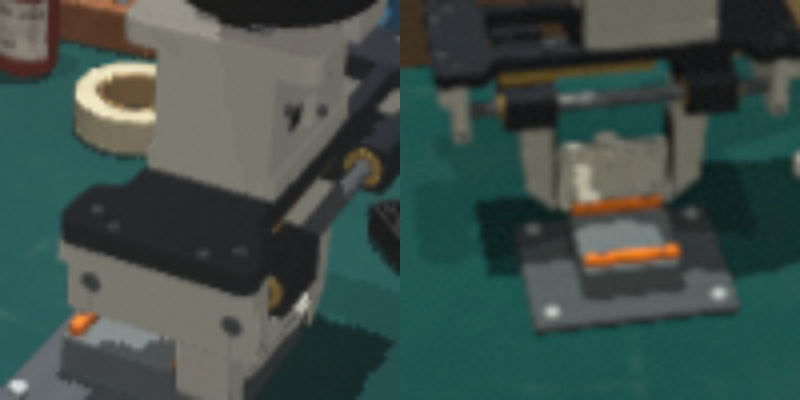

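```bash
(python3 -m creep '[[[0,-0.5,0],0,255],[[0,0,0],0,83],[[0,0,0],0,83]]'; python3 -m creep '[[[0,0,0],0,82],[[0,0,0],0,255]]'; python3 -m creep '[[[0,0,0],0,255],[[0,0,0],0,255]]')| grep -v rot; python3 tilt.py | tail -12 | head -9
```

```text
time: 11.8
ee_pos: [0.5636, -0.186, 0.0241]
wrist_force: [4.1, -27.3, 1.2]
grip_width: 0.0614
time: 12.05
ee_pos: [0.5614, -0.1692, 0.0222]
wrist_force: [1.5, -0.1, -0.7]
grip_width: 0.0569
time: 12.3
ee_pos: [0.562, -0.1685, 0.0219]
wrist_force: [1.6, 0.6, 4.4]
grip_width: 0.0509
 [ 0  0  0  0  0  0  0  1  0  0  0  0  0  0  0  0  0  0]
 [ 0  0  0  0  0  0  0  1  0  0  0  0  0  0  0  0  0  0]
 [ 0  0  0  0  0  0  1  0  0  0  0  0  0  0  0  0  0  0]
 [ 0  0  0  0  0  0  1  1  0  0  0  0  0  0  0  0  0  0]
 [ 0  0  0  0  0  0  0  0  0  0  0  0  0  0  0  0  0  0]
 [ 0  0  0  0  0  0  0  0  1  0  0  0  0  0  0  0  0  0]
 [ 1 22 24 32 23  8  4  4  0  0  0  0  0  0  0  0  0  0]
 [ 0  1  9  5  5  4  1  0  0  0  0  1  1  0  0  2 12 11]
 [ 1  0  0  2  0  0  0  0  0  0  0  0  1 11 16 16 21 16]
```

The housing slipped out. Opening, rising straight up and looking.

```bash
(python3 -m creep '[[[0,0,0],0,0],[[0,0,0],0,0],[[0,0,0],0,0],[[0,0,-4],0,0],[[0,0,-5],0,0]]'; python3 -m creep '[[[0,0,-5],0,0],[[0,-6,0],0,0],[[0,0,0],0,0]]')
python3 - <<'E'
from h import *
c=imaging.read_camera("scene");d=imaging.read_camera("side");w=imaging.read_camera("wrist")
a=cv2.resize(c["frame"][220:320,320:440],None,fx=3.33,fy=3);b=cv2.resize(d["frame"][160:260,250:370],None,fx=3.33,fy=3)
e=cv2.resize(w["frame"],(400,300))
cv2.imwrite("pics/drop.png",np.vstack([np.hstack([a,b]),np.hstack([e,e*0])])[:,:,::-1])
for n,c in (("scene",c),("side",d),("wrist",w)):
    W=cloud(c).reshape(-1,3);rgb=c["frame"].reshape(-1,3).astype(int)
    m=(abs(W[:,0]-.56)<.08)&(abs(W[:,1]+.2)<.09)&(rgb.min(1)>105)&(rgb.max(1)-rgb.min(1)<60)&(W[:,2]>.009)&(W[:,2]<.08)
    p=W[m]
    if len(p)>10: print(n,len(p),np.percentile(p,[2,50,98],0).round(4).tolist(),cv2.minAreaRect(p[:,:2].astype(np.float32)))
E
```

```text
time: 13.02
ee_pos: [0.5588, -0.17, 0.1104]
tool_rot: [0.999, 0.054, -0.002, -0.001]
wrist_force: [1.5, -1.0, -0.7]
grip_width: 0.0915
time: 13.4
ee_pos: [0.5535, -0.105, 0.162]
tool_rot: [0.998, 0.058, 0.0, -0.001]
wrist_force: [-0.1, -1.7, -0.5]
grip_width: 0.0915
scene 879 [[0.5262, -0.2144, 0.0099], [0.5577, -0.1873, 0.0171], [0.589, -0.1381, 0.0269]] ((0.5573539137840271, -0.1620139628648758), (0.0917905643582344, 0.10861212760210037), 5.698995113372803)
side 210 [[0.5184, -0.2153, 0.0095], [0.5548, -0.1996, 0.0162], [0.5916, -0.1427, 0.0279]] ((0.5422467589378357, -0.17410452663898468), (0.08529730141162872, 0.11810972541570663), 63.533546447753906)
wrist 4562 [[0.5238, -0.1855, 0.0098], [0.5594, -0.1473, 0.0265], [0.5869, -0.1144, 0.0283]] ((0.5605828762054443, -0.1457011103630066), (0.09663894772529602, 0.08152041584253311), 6.172671318054199)
```

View pics/drop.png

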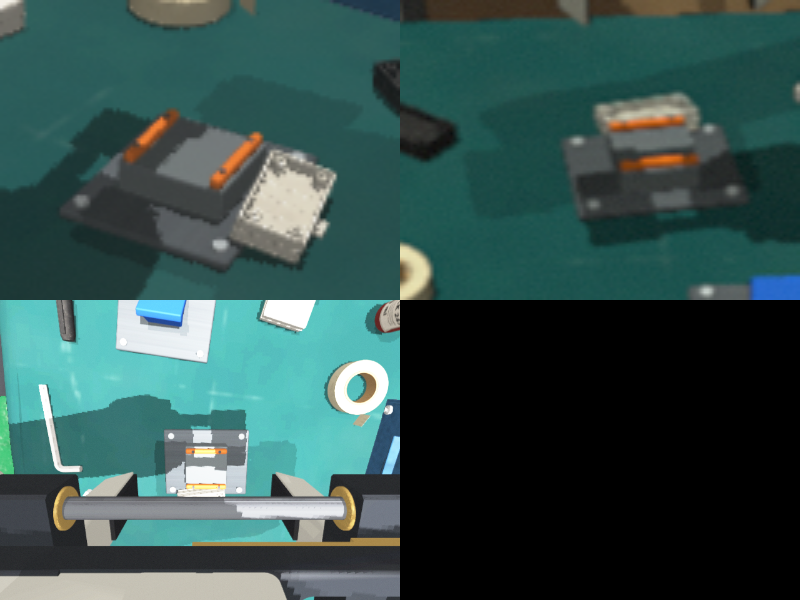

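The drop picture shows the housing lying inside-up against the nest's −y side, with its rear edge on the foot plate and tab toward −y (crop 285,205). Nothing else moved. The pads grip too hard to pivot it on short levers, so I need longer ones. First I measure this pose and the wrist range.

Run:
```python
from h import *
s=manip.read_state();print(np.round(s["joints"],2),s["ee_pos"].round(3))
C=np.array([.5575,-.143]);a=np.radians(6.2);u=np.array([np.cos(a),np.sin(a)]);r=np.array([np.sin(a),-np.cos(a)])
for n in("scene","side"):
    c=imaging.read_camera(n);W=cloud(c).reshape(-1,3);rgb=c["frame"].reshape(-1,3).astype(int)
    D=W[:,:2]-C;l=D@u*1000;t=D@r*1000
    m=(abs(l)<50)&(t>29)&(t<85)&(rgb.min(1)>120)&(rgb.max(1)-rgb.min(1)<60)&(W[:,2]>.003)&(W[:,2]<.05)
    print(n,m.sum(),cv2.minAreaRect(np.stack([l,t],1)[m].astype(np.float32)))
    for k in range(28,84,5):
        q=m&(t>=k)&(t<k+5)
        if q.sum(): print(k,q.sum(),np.percentile(W[q,2]*1000,[2,50,98]).round(1),np.percentile(l[q],[2,98]).round(1))
# stand back edge
c=imaging.read_camera("scene");W=cloud(c).reshape(-1,3);rgb=c["frame"].reshape(-1,3).astype(int)
C=np.array([.493,.030]);a=np.radians(-2.2);u=np.array([np.cos(a),np.sin(a)]);r=np.array([np.sin(a),-np.cos(a)])
D=W[:,:2]-C;l=D@u*1000;t=D@r*1000
for nm in("scene","side","wrist"):
    c=imaging.read_camera(nm);W=cloud(c).reshape(-1,3);rgb=c["frame"].reshape(-1,3).astype(int);D=W[:,:2]-C;l=D@u*1000;t=D@r*1000
    b=(abs(l)<40)&(abs(t)<50)&(rgb[:,2]>rgb[:,0]+50)&(rgb[:,2]>rgb[:,1]+30)&(W[:,2]>.007)
    print(nm,b.sum())
    for z in range(6,56,5):
        q=b&(W[:,2]*1000>=z)&(W[:,2]*1000<z+5)
        if q.sum()>2: print(z,q.sum(),np.percentile(t[q],[2,50,98]).round(1),np.percentile(l[q],[2,98]).round(1))
```

```text
[ 0.83  0.55 -0.9   1.82  0.5   1.02 -0.16] [ 0.554 -0.111  0.161]
scene 541 ((-0.08959579467773438, 52.609230041503906), (39.1820182800293, 96.34538269042969), 88.83549499511719)
28 5 [ 7.4 24.  26.2] [15.2 45.7]
33 54 [ 7.3 17.2 24.8] [-48.5  44.6]
38 87 [ 7.8 16.2 24.9] [-45.   30.6]
43 79 [12.9 15.4 22.5] [-35.5  25.9]
48 82 [11.5 13.9 21. ] [-35.2  25.8]
53 78 [10.4 12.6 19.9] [-35.1  24.7]
58 72 [ 9.5 11.5 19.4] [-34.4  27.8]
63 53 [ 9.3 16.  18.1] [-33.9  23.1]
68 31 [ 3.3 15.6 18. ] [-33.3   2.4]
side 107 ((1.0540657043457031, 51.4146842956543), (37.65476989746094, 93.69047546386719), 89.1116943359375)
28 2 [11.  11.  11.1] [43.4 47.5]
33 10 [ 8.8 10.5 25.1] [-46.   46.7]
38 14 [10.  23.  25.7] [-42.2  24.1]
43 6 [20.6 21.7 23.4] [-35.6  25.3]
48 6 [14.1 15.3 19.9] [-31.9  24.8]
53 20 [12.1 13.8 20. ] [-23.1  24.4]
58 24 [11.1 12.8 20.1] [-26.6  26.8]
63 21 [10.  11.9 19. ] [-30.4  21.6]
68 4 [10.6 16.  17. ] [-31.7 -18.1]
scene 569
6 44 [-3.5 10.  11.9] [-22.   13.6]
11 55 [-12.5  10.3  12.6] [-23.  17.]
16 59 [-17.    9.9  12.2] [-24.   15.2]
21 129 [-23.9 -14.2  12.1] [-24.7  18.4]
26 83 [-23.3   8.8  12.3] [-25.2  17.5]
31 70 [-3.9  6.9 12.3] [-24.4  15.5]
36 19 [-0.3  7.5 12.7] [-24.7  19.2]
41 89 [ 6.2 11.  14.1] [-24.7  19.1]
46 21 [ 7.8  9.3 11.5] [-20.5  20.1]
side 566
6 21 [-10.6   6.8  41.5] [-25.8  20.1]
21 104 [-24.5 -15.7 -10.6] [-23.9  20.7]
26 123 [-25.6 -11.3  -5.3] [-23.6  20.3]
31 94 [-9.8 -5.3  0. ] [-24.3  20.3]
36 89 [-4.6 -0.6  6.8] [-23.1  20.6]
41 94 [-1.3  4.   9.1] [-22.9  19.9]
46 39 [3.7 7.9 9.6] [-19.8  20. ]
wrist 2380
6 77 [-0.5 11.5 11.8] [-16.6  21.3]
11 88 [ 4.9 11.5 11.8] [-15.6  21.3]
16 98 [-10.8  11.6  11.8] [-16.3  24. ]
21 103 [-8.3 11.5 11.9] [-17.  24.]
26 115 [-8.7 11.5 11.8] [-16.8  24.1]
31 173 [-7.7 -4.6  2.4] [-6.4 24.1]
36 424 [-3.4 -0.2  3.1] [-18.9  24.1]
41 993 [ 1.9  9.2 13.8] [-20.3  23.8]
46 309 [ 6.2  9.9 12.3] [-20.4  23.5]
```

```bash
python3 -m creep '[[[0,4,0],0,0],[[0,4.9,0],0,0],[[0,0,4],0,0],[[0,0,4],0,0],[[0,0,4],0,0]]'; python3 -m creep '[[[0,0,0],0,0],[[0,0,0],0,0]]' >/dev/null; python3 tgt.py .5595 -.1986 .0065
```

```text
time: 14.48
ee_pos: [0.564, -0.1996, 0.0399]
tool_rot: [0.999, 0.054, 0.0, -0.0]
wrist_force: [0.6, -0.3, 0.5]
grip_width: 0.0918
t 14.72 p [ 0.565  -0.1988  0.0424] xang 6.25 rows cm [-0.55 -0.08  3.59] F [0.9 0.  0.6] w 0.0917
```

```bash
python3 -m creep '[[[-0.55,0,0],0,0],[[0,-0.1,2],0,0],[[0,0,1.5],0,0],[[0,0,0],0,0]]'; python3 -m creep '[[[0,0,0],0,255],[[0,0,0],0,255],[[0,0,0],0,255],[[0,0,0],0,255],[[0,0,0],0,255]]'; python3 -m creep '[[[0,0,-3],0,255],[[0,0,-3],0,255],[[0,0,-3],0,255],[[0,0,0],0,255],[[0,0,0],0,255]]'; python3 tilt.py
```

```text
time: 15.22
ee_pos: [0.5572, -0.1994, 0.0045]
tool_rot: [0.999, 0.054, -0.001, 0.0]
wrist_force: [0.3, -3.3, -1.0]
grip_width: 0.092
time: 15.85
ee_pos: [0.5587, -0.1981, 0.0065]
tool_rot: [0.999, 0.055, 0.0, -0.0]
wrist_force: [0.3, 1.3, 1.4]
grip_width: 0.0638
time: 16.48
ee_pos: [0.5578, -0.1986, 0.0956]
tool_rot: [0.999, 0.054, -0.001, 0.0]
wrist_force: [0.7, -0.4, -0.4]
grip_width: 0.0637
scene 188
[[ 0  0  0  0  0  0  0  0  0  0  0  0  0  0  0  0  0  0]
 [ 0  0  0  0  0  0  0  0  0  0  0  0  0  0  0  0  0  0]
 [ 0  0  0  0  0  0  0  0  0  0  0  0  0  0  0  0  0  0]
 [ 0  0  0  0  0  0  0  0  0  0  0  0  0  0  0  0  0  0]
 [ 0  0  0  0  0  0  0  0  0  0  0  0  0  0  0  0  0  0]
 [ 0  0  0  0  0  0  0  0  0  0  0  0  0  0  0  0  0  0]
 [ 0  0  0  0  0  0  0  0  0  0  0  0  0  0  0  0  0  0]
 [ 0  0  0  0  0  0  0  0  0  0  0  0  0  0  0  0  0  0]
 [ 0  0  0  0  0  0  0  0  0  0  0  0  0  0  0  0  0  0]
 [ 0  0  0  0  0  0  0  0  0  7 11 23  6  0  0  0  0  0]
 [ 0  0  0  0  0  0  0  0  5 43 32  5  4  0  0  0  0  0]
 [ 0  0  0  0  0  0  0  0  0  4 12 11  1  0  0  0  0  0]
 [ 0  0  
[... 441 characters left out ...]
 0  0  0  0  0]
 [ 0  0  0  0  0  0  0  0  0  0  0  0  0  0  0  0  0  0]
 [ 0  0  0  0  0  0  0  0  0  0  0  0  0  0  0  0  0  0]
 [ 0  0  0  0  0  0  0  0  0  0  0  0  0  0  0  0  0  0]
 [ 0  0  0  0  3  0  0  0  0  0  0  0  0  0  0  0  0  0]
 [ 0  0  0  0 22 31  1  0  0  0  0  0  0  0  0  0  0  0]
 [ 0  0  0  2 33 28  0  0  0  5 10 19  3  0  0  0  0  0]
 [ 0  0  0  4 34 18  0  0  2 15 21 28  5  0  0  0  0  0]
 [ 0  0  0  0  6  8  0  0  0  0  1  8  1  0  0  0  0  0]
 [ 0  0  0  0  0  0  0  0  0  0  0  0  0  0  0  0  0  0]
 [ 0  0  0  0  0  0  0  0  0  0  0  0  0  0  0  0  0  0]
 [ 0  0  0  0  0  0  0  0  0  0  0  0  0  0  0  0  0  0]
 [ 0  0  0  0  0  0  0  0  0  0  0  0  0  0  0  0  0  0]]
```

Gripped near x≈+3 mm with the rear wall giving a ~22 mm lever. Moving to just behind the stand's top edge to lever it up.

```bash
python3 tgt.py .4925 .001 .09;  python3 -m creep '[[[-4.4,-5,0],0,255],[[-4.4,-5,0],0,255],[[0,-5,0],0,255],[[0,-4.5,0],8.4,255],[[0,0,0],0,255]]'; python3 -m creep '[[[0,0,0],0,255]]' >/dev/null;python3 tgt.py .4925 .001 .058
```

```text
t 16.57 p [ 0.5574 -0.1984  0.095 ] xang 6.25 rows cm [ -4.28 -20.52   0.52] F [ 0.1 -0.2 -0.7] w 0.0635
time: 17.2
ee_pos: [0.4548, -0.0156, 0.096]
tool_rot: [1.0, -0.016, -0.0, -0.001]
wrist_force: [-0.7, -0.7, -0.1]
grip_width: 0.0632
t 17.32 p [ 0.4555 -0.0199  0.0957] xang -2.05 rows cm [ 3.63 -2.23  3.77] F [ 0.9 -0.4 -0.4] w 0.0639
```

```bash
python3 -m creep '[[[3.6,-2.2,0],0,255],[[0,0,3],0,255],[[0,0,1.2],0,255],[[0,0,1],0,255],[[0,0,0],0,255]]'; python3 -m creep '[[[0,0,0.6],0,255],[[0,0,0.6],0,255],[[0,0,0.6],0,255],[[0,0,0],0,255]]'; python3 tgt.py .4925 .001 .021; python3 tilt.py | tail -16
```

```text
time: 17.95
ee_pos: [0.4918, -0.0002, 0.0438]
tool_rot: [1.0, -0.019, -0.001, 0.0]
wrist_force: [-0.7, -0.3, 0.2]
grip_width: 0.0632
time: 18.45
ee_pos: [0.4936, -0.0013, 0.0273]
tool_rot: [1.0, -0.019, 0.001, 0.002]
wrist_force: [-0.6, -5.7, 5.0]
grip_width: 0.0614
t 18.45 p [ 0.4936 -0.0013  0.0273] xang -2.22 rows cm [-0.12 -0.22  0.63] F [-0.6 -5.7  5. ] w 0.0614
[[ 0  0  0  0  0  0  0  0  0  0  0  0  0  0  0  0  0  0]
 [ 0  0  0  0  0  0  0  0  0  0  0  0  0  0  0  0  0  0]
 [ 0  0  0  0  0  0  0  0  0  0  0  0  0  0  0  0  0  0]
 [ 0  0  0  0  0  0  0  0  0  0  0  0  0  0  0  0  0  0]
 [ 0  0  0  0  0  0  0  0  0  0  0  0  0  0  0  0  0  0]
 [ 0  0  0  0  0  0  1  4  0  0  0  0  0  0  0  0  0  0]
 [ 0  0  0  0  0  1 53 42  0  0  0  0  0  0  0  0  0  0]
 [ 0  0  0  0 18 54 46  4  0  0  0  0  0  0  0  0  0  0]
 [ 0  0  0  0  3 32  1  0  0  0  0  0  0  0  0  0  0  0]
 [ 0  0  0  0  0  0  3  0  0  0  0  0  0  0  0  0  0  0]
 [ 0  0  0  0  0  0  0  1  0  0  0  0  0  0  0  0  0  0]
 [ 0  0  0  0  0  0  0  0  0  0  0  0  0  0  0  0  0  0]
 [ 0  0  0  0  0  0  0  0  0  0  0  0  0  0  0  0  0  0]
 [ 0  0  0  0  0  0  0  0  0  0  0  0  0  0  0  0  0  0]
 [ 0  0  0  0  0  0  0  0  0  0  0  0  0  0  0  0  0  0]
 [ 6 10  0  0  0  0  0  0  0  0  0  0  0  0  0  0  0  0]]
```

Pivoting works well at only ~5 N, about −50° now. Lowering a bit more, then pushing toward the stand to bring it vertical.

```bash
python3 -m creep '[[[0,0,0.6],0,255],[[0,0,0.2],0,255],[[0,-0.4,0],0,255],[[0,-0.4,0],0,255],[[0,0,0],0,255]]'; python3 -m creep '[[[0,-0.3,0],0,255],[[0,-0.3,0],0,255],[[0,0,0],0,255]]'; python3 tgt.py .4925 .009 .021; python3 tilt.py
```

```text
time: 19.18
ee_pos: [0.4935, 0.0012, 0.018]
tool_rot: [1.0, -0.021, -0.0, 0.005]
wrist_force: [2.7, -16.1, -5.2]
grip_width: 0.0619
time: 19.55
ee_pos: [0.4931, 0.0022, 0.0172]
tool_rot: [1.0, -0.023, -0.001, 0.008]
wrist_force: [4.8, -25.6, -9.9]
grip_width: 0.0619
t 19.55 p [0.4931 0.0022 0.0172] xang -2.64 rows cm [-0.09 -0.67 -0.39] F [  4.8 -25.6  -9.9] w 0.0619
scene 554
[[ 0  0  0  0  0  0  0  0  0  0  0  0  0  0  0  0  0  0]
 [ 0  0  0  0  0  0  0  0  0  0  0  0  0  0  0  0  0  0]
 [ 0  0  0  0  0  0  0  0  0  0  0  0  0  0  0  0  0  0]
 [ 0  0  0  0  0  0  0  0  0  0  0  0  0  0  0  0  0  0]
 [ 0  0  0  0  0  0  0  0  0  0  0  0  0  0  0  0  0  0]
 [ 0  0  0  0  0  0  0  9 15  0  0  0  0  0  0  0  0  0]
 [ 0  0  0  0  0  0  1 10 10  1  0  0  0  0  0  0  0  0]
 [ 0  0  0  0  0  3  6 56 18  0  0  0  0  0  0  0  0  0]
 [ 0  0  0  0  0  0  0 13 65  3  0  1  0  0  0  0  0  0]
 [ 0  0  0  0  0  0  0  0 42 57  3  5  0  0  0  0  0  0]
 [ 0  0  0  0  0  0  0  0  1 51 39 24 13  0  0  0  0  0]
 [ 2  0  0  0  0  0  0  0  0  1 45 12  0  0  0  0  0  0]
 [ 0  0  0  0  0  0  0  0  0  0  5  
[... 414 characters left out ...]
 0  0  0  0  0]
 [ 0  0  0  0  0  0  0  0  0  0  0  0  0  0  0  0  0  0]
 [ 0  0  0  0  2 21  7 42  5  0  0  0  0  0  0  0  0  0]
 [ 0  0  0  0  0  4 50 37  0  0  0  0  0  0  0  0  0  0]
 [ 0  0  0  0  0  5  3  3  0  0  0  0  0  0  0  0  0  0]
 [ 0  0  0  0  0  0  0  0  0  0  0  0  0  0  0  0  0  0]
 [ 0  0  0  0  0  0  0  3  0  0  0  0  0  0  0  0  0  0]
 [ 0  0  0  0  0  0  0  1  0  0  0  0  0  0  0  0  0  0]
 [ 0  0  0  0  0  0  0  0  0  0  0  0  0  0  0  0  0  0]
 [ 0  0  0  0  0  0  0  0  0  4  0  0  0  0  0  0  0  0]
 [12  7  0  0  0  0  0  0  0  0  0  0  0  0  0  0  0  0]
 [ 1  1  1  0  0  0  0  0  0  0  0  0  0  0  0  0  0  0]
 [ 0  0  0  0  0  0  0  0  0  0  0  0  0  0  0  0  0  0]]
```

```bash
(python3 -m creep '[[[0,-0.4,-0.2],0,255],[[0,0,0],0,255]]'; python3 -m creep '[[[0,-0.4,-0.1],0,255],[[0,0,0],0,255]]';python3 -m creep '[[[0,-0.4,0],0,255],[[0,0,0],0,255]]')|grep -v rot; python3 tilt.py|head -16
```

```text
time: 19.9
ee_pos: [0.4932, 0.0034, 0.0183]
wrist_force: [7.7, -30.5, -21.0]
grip_width: 0.0616
time: 20.15
ee_pos: [0.4932, 0.0046, 0.019]
wrist_force: [9.7, -36.4, -22.5]
grip_width: 0.0616
time: 20.4
ee_pos: [0.4932, 0.0065, 0.0192]
wrist_force: [6.1, -40.4, -17.6]
grip_width: 0.0622
scene 589
[[ 0  0  0  0  0  0  0  0  0  0  0  0  0  0  0  0  0  0]
 [ 0  0  0  0  0  0  0  0  0  0  0  0  0  0  0  0  0  0]
 [ 0  0  0  0  0  0  0  0  0  0  0  0  0  0  0  0  0  0]
 [ 0  0  0  0  0  0  0  0  0  0  0  0  0  0  0  0  0  0]
 [ 0  0  0  0  0  0  0  0  0  0  0  0  0  0  0  0  0  0]
 [ 0  0  0  0  0  0  0  0  0  5  0  0  0  0  0  0  0  0]
 [ 0  0  0  0  0  1  2  1 21 10  0  0  0  0  0  0  0  0]
 [ 0  0  0  0  0  0  1 11 49 15  1  0  0  0  0  0  0  0]
 [ 0  0  0  0  0  0  0  2 42 52  1  2  0  0  0  0  0  0]
 [ 0  0  0  0  0  0  0  0  2 62 24  2  2  0  0  0  0  0]
 [ 0  0  0  0  0  0  0  0  0  7 78 19 14  4  0  0  0  0]
 [ 2  1  0  0  0  0  0  0  0  0 14 51 26  5  0  0  0  0]
 [ 0  0  0  0  0  0  0  0  0  0  0  5  0  0  0  0  0  0]
 [ 0  0  0  0  0  0  0  0  0  0  0 18  0  0  0  0  0  0]
 [ 4  1  2  3  2  3  2  2  1 11  3  3  0  0  0  0  0  0]
```

The rear corner slipped below the slab's edge, so it was pressing instead of pivoting. Backing off, raising, and repeating along a proper arc.

```bash
python3 -m creep '[[[0,1,0],0,255],[[0,1,0],0,255],[[0,0,-1],0,255],[[0,0,0],0,255],[[0,0,0],0,255]]'; python3 tgt.py .4925 .001 .025; python3 tilt.py
```

```text
time: 21.12
ee_pos: [0.4937, 0.0082, 0.0321]
tool_rot: [1.0, -0.018, 0.001, -0.0]
wrist_force: [-0.1, -0.1, 2.3]
grip_width: 0.0617
t 21.12 p [0.4937 0.0082 0.0321] xang -2.05 rows cm [-0.09  0.72  0.71] F [-0.1 -0.1  2.3] w 0.0617
scene 555
[[ 0  0  0  0  0  0  0  0  0  0  0  0  0  0  0  0  0  0]
 [ 0  0  0  0  0  0  0  0  0  0  0  0  0  0  0  0  0  0]
 [ 0  0  0  0  0  0  0  0  0  0  0  0  0  0  0  0  0  0]
 [ 0  0  0  0  0  0  0  0  0  0  0  0  0  0  0  0  0  0]
 [ 0  0  0  0  0  0  0  0  0  0  0  0  0  0  0  0  0  0]
 [ 0  0  0  0  0  0  0  0  0  0  0  0  0  0  0  0  0  0]
 [ 0  0  0  0  0  0  0  0 28  1  0  0  0  0  0  0  0  0]
 [ 0  0  0  0  0  0  0  5 23 14  0  0  0  0  0  0  0  0]
 [ 0  0  0  0  0  0  0 11 58 19  0  0  0  0  0  0  0  0]
 [ 0  0  0  0  0  0  0  0 10 78 10  0  1  0  0  0  0  0]
 [ 0  0  0  0  0  0  0  0  0 13 79 28 16 10  0  0  0  0]
 [ 0  0  0  0  0  0  0  0  0  0  7 64 21 19  0  0  0  0]
 [ 0  0  0  0  0  0  0  0  0  0  0  3  5  0  0  0  0  0]
 [ 1  0  1  0  0  0  0  0  0  0  0  9 11  0  0  0  0  0]
 [ 0  1  2  0  1  1  2  0  0  0  0  0  2  0  0  0  0  0]
 [ 
[... 276 characters left out ...]
 0  0  0  0  0]
 [ 0  0  0  0  0  0  0  0  0  0  0  0  0  0  0  0  0  0]
 [ 0  0  0  0  0  0  0  0  0  0  0  0  0  0  0  0  0  0]
 [ 0  0  0  0  0  0  0 11 55  2  0  0  0  0  0  0  0  0]
 [ 0  0  0  0  0  0  6 69 28  0  0  0  0  0  0  0  0  0]
 [ 0  0  0  0  0  0 66 30  0  0  0  0  0  0  0  0  0  0]
 [ 0  0  0  0  0  0  2  0  0  0  0  0  0  0  0  0  0  0]
 [ 0  0  0  0  0  0  0  0  0  0  0  0  0  0  0  0  0  0]
 [ 0  0  0  0  0  0  0  0  0  0  0  0  0  0  0  0  0  0]
 [ 0  0  0  0  0  0  0  0  0  0  2  0  0  0  0  0  0  0]
 [ 0  0  0  0  0  0  0  0  0  0  0  1  0  0  0  0  0  0]
 [ 0  0  0  0  0  0  0  0  0  0  0  0  0  0  0  0  0  0]
 [ 0  0  0  0  0  0  0  0  0  0  0  0  0  0  0  0  0  0]]
```

```bash
(python3 -m creep '[[[0,0.4,0.2],0,255],[[0,-0.5,0.3],0,255],[[0,-0.5,0.2],0,255],[[0,-0.4,0.1],0,255]]';python3 -m creep '[[[0,-0.4,0],0,255],[[0,-0.4,0],0,255],[[0,0,0],0,255]]')|grep -v rot; python3 tilt.py
```

```text
time: 21.72
ee_pos: [0.4926, 0.0078, 0.0234]
wrist_force: [-2.3, -23.0, 14.5]
grip_width: 0.0619
time: 22.1
ee_pos: [0.4926, 0.0099, 0.0225]
wrist_force: [0.1, -31.6, 8.0]
grip_width: 0.0617
scene 606
[[ 0  0  0  0  0  0  0  0  0  0  0  0  0  0  0  0  0  0]
 [ 0  0  0  0  0  0  0  0  0  0  0  0  0  0  0  0  0  0]
 [ 0  0  0  0  0  0  0  0  0  0  0  0  0  0  0  0  0  0]
 [ 0  0  0  0  0  0  0  0  0  0  0  0  0  0  0  0  0  0]
 [ 0  0  0  0  0  0  0  0  0  0  0  0  0  0  0  0  0  0]
 [ 0  0  0  0  0  0  0  0  0  0  8  0  0  0  0  0  0  0]
 [ 0  0  0  0  0  0  3  1  5 12 29  2  0  0  0  0  0  0]
 [ 0  0  0  0  0  0  1  4  1 60 19  2  0  0  0  0  0  0]
 [ 0  0  0  0  0  0  0  0  0 11 69  1  2  0  0  0  0  0]
 [ 0  0  0  0  0  0  0  0  0  0 48 45  0  2  0  0  0  0]
 [ 0  0  0  0  0  0  0  0  0  0  3 71 23 11  0  0  0  0]
 [ 2  0  0  0  0  0  0  0  0  0  0 12 59 29 11  0  0  0]
 [ 0  0  0  0  0  0  0  0  0  0  0  0  7  0  0  0  0  0]
 [ 0  0  0  0  0  0  0  0  0  0  0  0 14  0  0  0  0  0]
 [ 3  1  2  0  0  2  0  2  0  1  3  0  1  0  0  0  0  0]
 [ 3  0  0  1  1  0  1  2  1  2 11  2  0  0 
[... 235 characters left out ...]
 0  0  0  0  0]
 [ 0  0  0  0  0  0  0  0  0  0  0  0  0  0  0  0  0  0]
 [ 0  0  0  0  0  0  0  0  1  7 17  0  0  0  0  0  0  0]
 [ 0  0  0  0  0  0 21  3 30 81 14  0  0  0  0  0  0  0]
 [ 0  0  0  0  0  0  0 22 57  4  0  0  0  0  0  0  0  0]
 [ 0  0  0  0  0  0  0  0  1  0  0  0  0  0  0  0  0  0]
 [ 0  0  0  0  0  0  0  0  3  0  0  0  0  0  0  0  0  0]
 [ 0  0  0  0  0  0  0  0  0  1  0  0  0  0  0  0  0  0]
 [ 0  0  0  0  0  0  0  0  0  0  3  0  0  0  0  0  0  0]
 [ 0  0  0  0  0  0  0  0  0  0  0  2  0  0  0  0  0  0]
 [ 0  0  0  0  0  0  0  0  0  0  0  0  0  0  0  0  0  0]
 [15  7  1  0  0  0  0  0  0  0  0  0  0  0  0  0  0  0]
 [ 3  3  0  0  0  0  0  0  0  0  0  0  0  0  0  0  0  0]]
```

The housing slid in the pads so that the pivot is now in its rear half, at about −57°. That favours pushing its lower (tab) end against the nest's near side by moving in −y. Carrying it there.

```bash
python3 -m creep '[[[0,1.2,-0.3],0,255],[[0,1.2,-1],0,255],[[0,0,-4],0,255],[[0,2,-1],0,255],[[0,0,0],0,255]]'; python3 tilt.py | head -17
python3 - <<'E'
import numpy as np
C=np.array([.5575,-.143]);a=np.radians(6.2);r=np.array([np.sin(a),-np.cos(a)]);print(C+r*-.061)
E
python3 tgt.py .551 -.0825 .08
```

```text
time: 22.82
ee_pos: [0.4922, -0.0201, 0.0865]
tool_rot: [1.0, -0.02, 0.0, 0.0]
wrist_force: [0.2, -0.3, 0.1]
grip_width: 0.0616
scene 596
[[ 0  0  0  0  0  0  0  0  0  0  0  0  0  0  0  0  0  0]
 [ 0  0  0  0  0  0  0  0  0  0  0  0  0  0  0  0  0  0]
 [ 0  0  0  0  0  0  0  0  0  0  0  0  0  0  0  0  0  0]
 [ 0  0  0  0  0  0  0  0  0  0  0  0  0  0  0  0  0  0]
 [ 0  0  0  0  0  0  0  0  0  0  0  0  0  0  0  0  0  0]
 [ 0  0  0  0  0  0  0  0  0  0 10  0  0  0  0  0  0  0]
 [ 0  0  0  0  0  0  0  0  3 12 26  0  0  0  0  0  0  0]
 [ 0  0  0  0  0  0  0  3  2 68 16  5  0  0  0  0  0  0]
 [ 0  0  0  0  0  0  0  0  0 25 66  2  0  0  0  0  0  0]
 [ 0  0  0  0  0  0  0  0  0  0 58 36  3  0  0  0  0  0]
 [ 0  0  0  0  0  0  0  0  0  0  5 80 22 12  1  0  0  0]
 [ 0  0  0  0  0  0  0  0  0  0  0 12 66 32  8  0  0  0]
 [ 0  0  0  0  0  0  0  0  0  0  0  0  6  0  0  0  0  0]
 [ 0  0  0  0  0  0  0  0  0  0  0  0 14  0  0  0  0  0]
 [ 0  0  0  0  0  0  0  0  0  0  0  0  3  0  0  0  0  0]
 [ 0  0  0  0  0  0  0  0  0  0  0  0  0  0  0  0  0  0]]
[ 0.55091204 -0.08235679]
t 22.93 p [ 0.4913 -0.0185  0.0856] xang -2.16 rows cm [6.2  6.18 0.55] F [ 0.3 -0.2 -0.5] w 0.0617
```

```bash
python3 -m creep '[[[3.1,3.0,0],-8.4,255],[[3.7,2.5,0],0,255],[[0,0,0],0,255],[[0,0,0],0,255]]'; python3 tgt.py .551 -.0825 .020
```

```text
time: 23.42
ee_pos: [0.5601, -0.0692, 0.0851]
tool_rot: [0.998, 0.055, -0.001, -0.001]
wrist_force: [-0.6, 0.2, -0.3]
grip_width: 0.0616
t 23.43 p [ 0.5601 -0.0692  0.0851] xang 6.34 rows cm [-1.04  1.24  6.51] F [-0.6  0.2 -0.3] w 0.0616
```

```bash
(python3 -m creep '[[[-1,1.2,0],0,255],[[0,0,3],0,255],[[0,0,2.5],0,255],[[0,0,0.9],0,255],[[0,0,0],0,255]]'; python3 -m creep '[[[0,0.5,0],0,255],[[0,0.5,0],0,255],[[0,0.5,0],0,255],[[0,0.5,0],0,255],[[0,0,0],0,255]]')|grep -v rot; python3 tgt.py .5575 -.143 .02;python3 tilt.py
```

```text
time: 24.05
ee_pos: [0.5517, -0.084, 0.0221]
wrist_force: [-0.3, 0.1, -0.2]
grip_width: 0.0614
time: 24.68
ee_pos: [0.5541, -0.0908, 0.0237]
wrist_force: [-6.5, 23.4, 8.8]
grip_width: 0.0619
t 24.68 p [ 0.5541 -0.0908  0.0237] xang 6.67 rows cm [-0.27  5.22  0.29] F [-6.5 23.4  8.8] w 0.0619
scene 519
[[ 0  0  0  0  0  0  0  0  0  0  0  0  0  0  0  0  0  0]
 [ 0  0  0  0  0  0  0  0  0  0  0  0  0  0  0  0  0  0]
 [ 0  0  0  0  0  0  0  0  0  0  0  0  0  0  0  0  0  0]
 [ 0  0  0  0  0  0  0  0  0  0  0  0  0  0  0  0  0  0]
 [ 0  0  0  0  0  0  0  0  0  0  0  0  0  0  0  0  0  0]
 [ 0  0  0  0  0  0  0  0  0  1  1  0  0  0  0  0  0  0]
 [ 0  0  0  0  0  0  0  0  4  7 13  1  0  0  0  0  0  0]
 [ 0  0  0  0  0  0  0  0  0 27 11  2  0  0  0  0  0  0]
 [ 0  0  0  0  0  0  0  0  0 24 37  1  0  0  0  0  0  0]
 [ 0  0  0  0  0  0  0  0  0  0 56 10  2  0  1  0  0  0]
 [ 0  0  0  0  0  0  0  0  0  0  6 64 14  8  2  1  2  5]
 [ 0  0  0  0  0  0  0  0  0  0  0 19 51 21  0 23 37 41]
 [ 0  0  0  0  0  0  0  0  0  0  0  0  2  1  2  3  1  2]
 [ 0  0  0  0  0  0  0  0  0  0  0  0  0  1  2  0  0  1]
[... 337 characters left out ...]
 0  0  0  0  0]
 [ 0  0  0  0  0  0  0  0  0  0  0  0  0  0  0  0  0  0]
 [ 0  0  0  0  0  0  0  0  5 15  5  0  0  0  0  0  0  0]
 [ 0  0  0  0  0  0  0  5 39 56  8  0  0  0  0  0  0  0]
 [ 0  0  0  0  0  0  0 34 36  1  0  0  0  0  0  0  0  0]
 [ 0  0  0  0  0  0  0  8 15  0  0  0  0  0  0  0  0  0]
 [ 0  0  0  0  0  0  0  0 19  1  0  0  0  0  0  0  0  0]
 [ 0  0  0  0  0  0  0  0  0 21  0  0  0  0  0  0  3 11]
 [ 0  0  0  0  0  0  0  0  0  6 16  0  0  0  0  0  0 19]
 [ 0  0  0  0  0  0  0  0  0  0 13  6  0  0  0  0  0  0]
 [ 0  0  0  0  0  0  0  0  0  0  0  5  1  0  0  0  0  0]
 [ 0  0  0  0  0  0  0  0  0  0  0  0  0  0  0  0  0  0]
 [ 0  0  0  0  0  0  0  0  0  0  0  0  0  0  0  0  0  0]]
```

```bash
(python3 -m creep '[[[0,0.5,0],0,255],[[0,0.4,0],0,255],[[0,0,0],0,255]]';python3 -m creep '[[[0,0.4,0],0,255],[[0,0.4,0],0,255],[[0,0,0],0,255]]')|grep -v rot; python3 tilt.py | tail -12 | sed 's/^/ /' ; python3 tgt.py .5575 -.143 .02
```

```text
time: 25.15
ee_pos: [0.5548, -0.096, 0.024]
wrist_force: [-8.9, 29.6, 13.0]
grip_width: 0.062
time: 25.52
ee_pos: [0.5557, -0.1032, 0.0241]
wrist_force: [-9.3, 31.8, 14.0]
grip_width: 0.062
  [ 0  0  0  0  0  0  0  0  1  0  0  0  0  0  0  0  0  0]
  [ 0  0  0  0  0  0 11 36 29  1  0  0  0  0  0  0  0  0]
  [ 0  0  0  0  0 24 59 23  6  0  0  0  0  0  0  0  0  0]
  [ 0  0  0  0  0  9 21  0  0  0  0  0  0  0  0  0  0  0]
  [ 0  0  0  0  0  0 30  0  0  0  0  0  0  0  0  0  0  0]
  [ 0  0  0  0  0  0 13 21  0  0  0  0  0  0  0  0  0  0]
  [ 0  0  0  0  0  0  0 26  0  0  0  0  0  0  0  3 11  9]
  [ 0  0  0  0  0  0  0 19 13  0  0  0  0  0  0  0 11 15]
  [ 0  0  0  0  0  0  0  1 19  0  0  0  0  0  0  0  0  0]
  [ 0  0  0  0  0  0  0  0  1  4  0  0  0  0  0  0  0  0]
  [ 0  0  0  0  0  0  0  0  0  0  0  0  0  0  0  0  0  0]
  [ 0  0  0  0  0  0  0  0  0  0  0  1  1  0  0  0  0  0]]
t 25.62 p [ 0.5556 -0.1032  0.024 ] xang 6.86 rows cm [-0.29  3.98  0.33] F [-8.3 31.4 13.4] w 0.0618
```

Rotation is now about −60°, but friction makes the pads translate more than pivot. New plan: lean the housing on its tab on the foot plate against the nest's −y rail at the angle it has now, release it, and push its top over toward −y so it falls open side down.

```bash
python3 -m creep '[[[0,-1.5,0],0,255],[[0,-0.5,-2],0,255],[[0,0,-4],0,255],[[0,0,0],0,255]]'|grep -v rot; python3 tilt.py
python3 - <<'E'
import numpy as np
C=np.array([.5575,-.143]);a=np.radians(6.2);r=np.array([np.sin(a),-np.cos(a)])
for s in(.040,.046):print(s,C+r*s)
E
python3 tgt.py .5625 -.1887 .08
```

```text
time: 26.12
ee_pos: [0.5578, -0.103, 0.0867]
wrist_force: [-0.3, 0.0, -0.1]
grip_width: 0.0618
scene 326
[[ 0  0  0  0  0  0  0  0  0  0  0  0  0  0  0  0  0  0]
 [ 0  0  0  0  0  0  0  0  0  0  0  0  0  0  0  0  0  0]
 [ 0  0  0  0  0  0  0  0  0  0  0  0  0  0  0  0  0  0]
 [ 0  0  0  0  0  0  0  0  0  0  0  0  0  0  0  0  0  0]
 [ 0  0  0  0  0  0  0  0  0  0  0  0  0  0  0  0  0  0]
 [ 0  0  0  0  0  0  0  1  5  0  0  0  0  0  0  0  0  0]
 [ 0  0  0  0  0  0  0  0  1  4  0  0  0  0  0  0  0  0]
 [ 0  0  0  0  0  0  0 13  9  1  0  0  0  0  0  0  0  0]
 [ 0  0  0  0  0  0  0  2 47  0  1  0  0  0  0  0  0  0]
 [ 0  0  0  0  0  0  0  0 40 15  3  0  0  0  0  0  0  0]
 [ 0  0  0  0  0  0  0  0  2 54 19  3  0  0  0  0  0  0]
 [ 0  0  0  0  0  0  0  0  0 39 32 33  0  0  0  0  0  0]
 [ 0  0  0  0  0  0  0  0  0  2  0  0  0  0  0  0  0  0]
 [ 0  0  0  0  0  0  0  0  0  0  0  0  0  0  0  0  0  0]
 [ 0  0  0  0  0  0  0  0  0  0  0  0  0  0  0  0  0  0]
 [ 0  0  0  0  0  0  0  0  0  0  0  0  0  0  0  0  0  0]]
side 411
[[ 0  0  0  0  0  0  0  0  0  0  0  0  0  0  0  0  0  0]
 [ 0  0  0  0  0
[... 304 characters left out ...]
 0  0  0  0  0  0  0]
 [ 0  0  0  0  0 23 36  0  0  0  0  0  0  0  0  0  0  0]
 [ 0  0  0  0  0  1 36  0  0  0  0  0  0  0  0  0  0  0]
 [ 0  0  0  0  0  0 20 18  0  0  0  0  0  0  0  0  0  0]
 [ 0  0  0  0  0  0  3 30  0  0  0  0  0  0  0  0  0  0]
 [ 0  0  0  0  0  0  0 20 12  0  0  0  0  0  0  0  0  0]
 [ 0  0  0  0  0  0  0  0 34  0  0  0  0  0  0  0  0  0]
 [ 0  0  0  0  0  0  0  0  4  2  0  0  0  0  0  0  0  0]
 [ 0  0  0  0  0  0  0  0  0  0  0  0  0  0  0  0  0  0]
 [ 0  0  0  0  0  0  0  0  0  0  0  0  0  0  0  0  0  0]]
0.04 [ 0.56181997 -0.18276604]
0.046 [ 0.56246797 -0.18873094]
t 26.23 p [ 0.5552 -0.1031  0.0836] xang 6.11 rows cm [-0.19  8.59  0.38] F [-0.4 -0.3 -0.3] w 0.0616
```

```bash
(python3 -m creep '[[[0,4.3,0],0,255],[[0,4.3,0],0,255],[[0,0,3],0,255],[[0,0,2.5],0,255],[[0,0,0.8],0,255]]'; python3 -m creep '[[[0,0,0],0,255],[[0,-0.2,0],0,255],[[0,-0.2,0],0,255],[[0,0,0],0,255]]')|grep -v rot; python3 tgt.py .5618 -.1828 .016
```

```text
time: 26.85
ee_pos: [0.5617, -0.1871, 0.017]
wrist_force: [0.2, 0.8, 0.5]
grip_width: 0.0617
time: 27.35
ee_pos: [0.5638, -0.1822, 0.0199]
wrist_force: [-0.2, -0.3, -0.1]
grip_width: 0.0619
t 27.35 p [ 0.5638 -0.1822  0.0199] xang 6.29 rows cm [-0.21  0.04  0.39] F [-0.2 -0.3 -0.1] w 0.0619
```

```bash
(python3 -m creep '[[[0,0,0.4],0,255],[[0,0,0],0,255]]'; python3 -m creep '[[[0,-0.2,0.1],0,255],[[0,0,0],0,255]]')|grep -v rot; python3 tilt.py | tail -17
```

```text
time: 27.6
ee_pos: [0.5642, -0.1825, 0.0166]
wrist_force: [-2.6, 0.6, 11.5]
grip_width: 0.0617
time: 27.85
ee_pos: [0.5642, -0.1824, 0.0164]
wrist_force: [-4.2, -1.8, 15.9]
grip_width: 0.0615
side 401
[[ 0  0  0  0  0  0  0  0  0  0  0  0  0  0  0  0  0  0]
 [ 0  0  0  0  0  0  0  0  0  0  0  0  0  0  0  0  0  0]
 [ 0  0  0  0  0  0  0  0  0  0  0  0  0  0  0  0  0  0]
 [ 0  0  0  0  0  0  0  0  0  0  0  0  0  0  0  0  0  0]
 [ 0  0  0  0  0  0  0  0  0  0  0  0  0  0  0  0  0  0]
 [ 0  0  0  0  0  0  7 39 28  0  0  0  0  0  0  0  0  0]
 [ 0  0  0  0  0 20 44 22  5  0  0  0  0  0  0  0  0  0]
 [ 0  0  0  0  0 12 19  0  0  0  0  0  0  0  0  0  0  0]
 [ 0  0  0  0  0  0 26  2  0  0  0  0  0  0  0  0  0  0]
 [25 32 32 33 22  0  1  3  0  0  0  0  0  0  0  0  0  0]
 [ 5  1  1  2  1  2  0  1  1  0  0  0  0  0  0  0  0  0]
 [ 2  0  0  1  1  0  0  1  2  0  0  0  0  0  0  0  0  0]
 [ 0  0  0  1  0  0  0  0  2  0  0  0  0  0  0  0  0  0]
 [ 4  1  0  0  0  0  0  0  0  0  0  0  0  0  0  0  0  0]
 [ 0  0  0  0  0  0  0  0  0  0  0  0  0  0  0  0  0  0]
 [ 0  0  0  0  0  0  0  0  0  0  0  0  0  0  0  0  0  0]]
```

Tab on the plate (16 N). Relax and release, then rise and look.

```bash
(python3 -m creep '[[[0,0,-0.25],0,255],[[0,0,0],0,70],[[0,0,0],0,60],[[0,0,0],0,30],[[0,0,0],0,0]]'; python3 -m creep '[[[0,0,0],0,0],[[0,0,-4],0,0],[[0,0,-3],0,0],[[0,-3,0],0,255],[[0,-3,0],0,255]]')|grep -v rot
python3 - <<'E'
from h import *
c=imaging.read_camera("scene");d=imaging.read_camera("side")
a=cv2.resize(c["frame"][220:320,330:450],None,fx=3.33,fy=3.33);b=cv2.resize(d["frame"][150:250,250:370],None,fx=3.33,fy=3.33)
cv2.imwrite("pics/lean.png",np.hstack([a,b])[:,:,::-1])
C=np.array([.5575,-.143]);al=np.radians(6.2);u=np.array([np.cos(al),np.sin(al)]);r=np.array([np.sin(al),-np.cos(al)])
for n,c in(("scene",c),("side",d)):
    W=cloud(c).reshape(-1,3);rgb=c["frame"].reshape(-1,3).astype(int);D=W[:,:2]-C;l=D@u*1000;t=D@r*1000
    m=(abs(l)<40)&(t>10)&(t<85)&(rgb.min(1)>70)&(rgb.max(1)-rgb.min(1)<60)&(W[:,2]>.012)&(W[:,2]<.06)
    for z in range(12,56,4):
        q=m&(W[:,2]*1000>=z)&(W[:,2]*1000<z+4)
        if q.sum()>3: print(n,z,q.sum(),np.percentile(t[q],[5,50,95]).round(1),np.percentile(l[q],[2,98]).round(1))
E
```

```text
time: 28.58
ee_pos: [0.5631, -0.1803, 0.0165]
wrist_force: [-0.4, -0.6, 0.7]
grip_width: 0.0857
time: 29.2
ee_pos: [0.5569, -0.1207, 0.0873]
wrist_force: [0.9, 0.1, -0.3]
grip_width: 0.0765
scene 12 13 [31.2 38.3 43.8] [-29.9   2.8]
scene 16 120 [40.4 45.6 49.9] [-30.6  27.3]
scene 20 80 [34.4 40.9 48.5] [-30.8  31.1]
scene 24 134 [11.1 38.3 46.2] [-31.1  30.5]
scene 28 75 [32.3 36.8 43.7] [-31.2  30.9]
scene 32 69 [28.5 35.  42.2] [-31.7  30. ]
scene 36 70 [24.6 32.8 39.9] [-32.1  30. ]
scene 40 91 [22.1 26.1 37.7] [-31.3  29.4]
scene 44 99 [26.6 30.7 35.7] [-29.8  31. ]
scene 48 24 [33.  34.8 35.8] [-31.6  27. ]
side 16 4 [33.  35.2 38.9] [27.4 31.3]
side 20 4 [16.7 27.5 37.7] [-26.2  30.5]
side 24 67 [11.  16.1 29.6] [-24.4  30.6]
side 28 4 [13.6 28.5 35. ] [-26.7  31. ]
side 32 20 [24.1 26.  27.3] [-24.1  30.2]
side 36 28 [22.  23.7 25.2] [-27.7  29.3]
side 40 56 [20.5 24.5 29. ] [-28.6  26. ]
side 44 97 [21.9 29.4 36.8] [-28.5  25.1]
side 48 28 [28.2 32.8 35.9] [-30.   24.8]
```

View pics/lean.png

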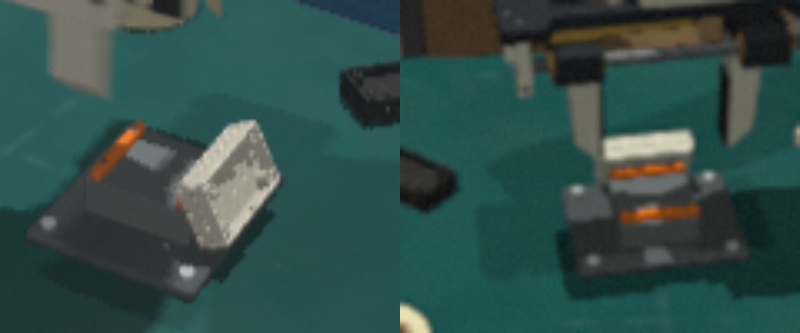

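It leans steadily on the rail (scene crop 230,180), with its top back edge at about z = 41 mm. Closing the fingers and pushing the top over.

```bash
(python3 -m creep '[[[0,1.5,0],0,255],[[0,0,0],0,255],[[0,0,0],0,255],[[0,0,2.5],0,255],[[0,0,2.4],0,255]]'; python3 -m creep '[[[0,0.7,0],0,255],[[0,0.7,0],0,255],[[0,0.6,0],0,255],[[0,0.6,0],0,255],[[0,0.6,0],0,255]]';python3 -m creep '[[[0,0.6,0],0,255],[[0,0.6,0],0,255],[[0,0.6,0],0,255],[[0,0.6,0],0,255],[[0,0,0],0,255]]')|grep -v rot
cat > see.py <<'E'
from h import *
C=np.array([.5575,-.143]);al=np.radians(6.2);u=np.array([np.cos(al),np.sin(al)]);r=np.array([np.sin(al),-np.cos(al)])
s=manip.read_state();D=s["ee_pos"][:2]-C;print("tcp l,t",(D@u*1000).round(1),(D@r*1000).round(1),s["ee_pos"][2].round(4),s["time"])
for n in("scene","side"):
    c=imaging.read_camera(n)
    W=cloud(c).reshape(-1,3);rgb=c["frame"].reshape(-1,3).astype(int);D=W[:,:2]-C;l=D@u*1000;t=D@r*1000
    m=(abs(l)<50)&(t>29)&(t<120)&(rgb.min(1)>90)&(rgb.max(1)-rgb.min(1)<60)&(W[:,2]>.009)&(W[:,2]<.06)
    for k in range(29,120,6):
        q=m&(t>=k)&(t<k+6)
        if q.sum()>3: print(n,k,q.sum(),np.percentile(W[q,2]*1000,[5,50,95]).round(1),np.percentile(l[q],[3,97]).round(1))
E
python3 see.py
```

```text
time: 29.92
ee_pos: [0.5584, -0.1362, 0.037]
wrist_force: [-0.3, 0.2, -0.2]
grip_width: 0.018
time: 30.55
ee_pos: [0.562, -0.1682, 0.0382]
wrist_force: [-0.4, -1.1, 0.3]
grip_width: 0.0009
time: 31.18
ee_pos: [0.5644, -0.1922, 0.0377]
wrist_force: [-0.3, 0.4, 0.5]
grip_width: 0.0008
tcp l,t 1.5 49.6 0.0377 31.175
scene 35 5 [ 9.6 10.  38.7] [-47.8 -15.5]
scene 47 8 [14.8 43.4 48.7] [-14.6   3.9]
scene 53 48 [12.3 15.4 44.9] [-30.5  26.6]
scene 59 148 [11.6 16.  57.5] [-30.5  26.7]
scene 65 103 [12.4 15.7 17.3] [-31.   26.5]
scene 71 101 [12.9 15.6 17. ] [-30.7  25.4]
scene 77 104 [11.8 15.5 16.9] [-31.3  27.6]
scene 83 103 [12.6 15.7 17. ] [-31.   28.7]
scene 89 60 [ 9.7 13.3 16.4] [-30.4  27.4]
side 29 5 [ 9.4 10.2 40.6] [-44.9  44.9]
side 35 54 [45.8 53.7 59.3] [-13.8  15. ]
side 53 47 [10.2 14.7 18.1] [-19.   30.4]
side 59 20 [14.4 16.3 17.6] [-8.8 29.7]
side 65 13 [15.8 16.6 17.5] [-9.5 28.2]
side 71 5 [11.9 17.7 19. ] [ 5.1 30.8]
side 77 17 [14.8 17.1 18.7] [ 9.5 29.7]
side 83 12 [12.3 16.4 17.4] [10.5 30.7]
side 89 5 [14.9 16.4 16.5] [11.8 20.6]
```

It toppled flat on the table, closed back up at z = 16 mm, about 58–92 mm across from the nest centre. Regripping at its middle.

```bash
(python3 -m creep '[[[0,0,-3],0,0],[[0,2.6,0],0,0],[[0,0,0],0,0],[[0,0,0],0,0],[[0,0,0],0,0]]'; python3 -m creep '[[[0,0,0],0,0]]')|grep -v rot; python3 see.py
python3 - <<'E'
from h import *
d=imaging.read_camera("scene");b=cv2.resize(d["frame"][200:320,340:500],None,fx=4,fy=4);cv2.imwrite("pics/flat.png",b[:,:,::-1])
E
```

```text
time: 31.9
ee_pos: [0.567, -0.2158, 0.0675]
wrist_force: [-0.1, 0.1, 0.4]
grip_width: 0.046
time: 32.02
ee_pos: [0.5671, -0.2163, 0.0676]
wrist_force: [0.3, 0.4, 0.4]
grip_width: 0.0559
tcp l,t 1.7 73.9 0.0676 32.025
scene 35 4 [9.2 9.5 9.8] [-47.5  44.7]
scene 47 8 [13.5 14.7 15.5] [-4.7  4.6]
scene 53 49 [13.2 15.5 16.5] [-30.7  24.7]
scene 59 103 [11.6 15.8 17.2] [-30.8  28.5]
scene 65 99 [12.5 15.6 17.1] [-30.7  27.3]
scene 71 100 [12.4 15.8 17.3] [-30.6  24.8]
scene 77 103 [11.1 15.6 16.8] [-31.1  25.8]
scene 83 108 [10.9 15.7 17.3] [-31.5  24.9]
scene 89 52 [ 9.2 13.2 16.4] [-28.4  25.9]
side 29 5 [ 9.1  9.5 10.8] [-44.8  47.1]
side 35 5 [ 9.8 10.4 10.8] [-45.8  46.8]
side 47 5 [14.8 15.9 16.6] [-4.9  5.9]
side 53 57 [10.3 14.9 17.8] [-25.5  28.4]
side 59 52 [11.5 16.7 18.4] [-25.3  28.8]
side 65 24 [15.  16.9 18.1] [-13.5  23.9]
side 71 12 [13.7 16.5 18.1] [ 2.6 29.9]
side 77 8 [15.7 17.4 18.3] [-11.7  12.4]
side 83 7 [15.6 16.6 17.3] [-1.4  9.5]
```

View pics/flat.png

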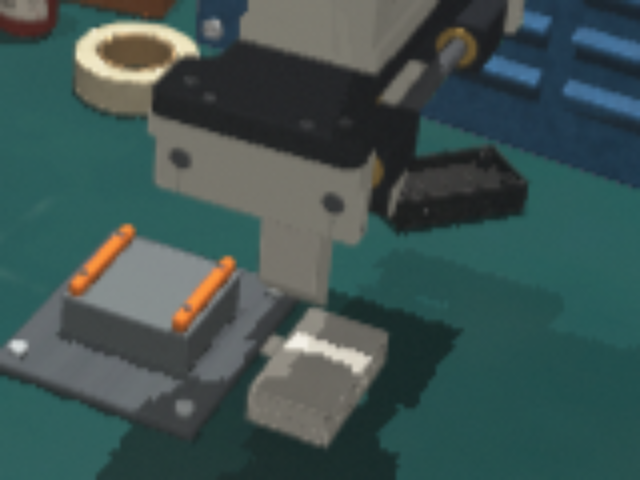

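Flat and right way over, with the tab toward the nest. Descending and gripping.

```bash
(python3 -m creep '[[[0,0,0],0,0],[[0,0,0],0,0],[[0,0,0],0,0],[[0,0,3],0,0],[[0,0,3],0,0]]'; python3 -m creep '[[[0,0,0.2],0,0],[[0,0,0],0,0]]')|grep -v rot; python3 tgt.py .567 -.216 .004
```

```text
time: 32.8
ee_pos: [0.5676, -0.2177, 0.0075]
wrist_force: [-0.1, -0.5, -0.8]
grip_width: 0.0919
time: 33.05
ee_pos: [0.5678, -0.2171, 0.0064]
wrist_force: [-0.2, -0.2, -0.1]
grip_width: 0.0919
t 33.05 p [ 0.5678 -0.2171  0.0064] xang 6.26 rows cm [-0.07 -0.11  0.24] F [-0.2 -0.2 -0.1] w 0.0919
```

```bash
(python3 -m creep '[[[0,-0.1,0.2],0,255],[[0,0,0],0,255],[[0,0,0],0,255],[[0,0,0],0,255],[[0,0,0],0,255]]'; python3 -m creep '[[[0,0,0],0,255],[[0,0,-3],0,255],[[0,0,-2.5],0,255],[[0,0,0],0,255],[[0,0,0],0,255]]')|grep -v rot; python3 see.py
```

```text
time: 33.67
ee_pos: [0.5673, -0.2164, 0.0042]
wrist_force: [-1.4, -0.4, 3.2]
grip_width: 0.0619
time: 34.3
ee_pos: [0.5667, -0.2165, 0.0585]
wrist_force: [0.3, -0.8, -0.2]
grip_width: 0.0618
tcp l,t 1.2 74.1 0.0585 34.3
scene 35 5 [9.1 9.1 9.4] [-48.8 -43.4]
scene 83 11 [55.3 57.2 59.1] [-33.  -29.2]
scene 89 25 [56.  57.9 59.7] [-28.8  20.4]
side 35 4 [ 9.5 10.3 10.8] [-38.1  46.7]
side 53 27 [56.  58.3 59.7] [-23.6  27.8]
```

Run:
```python
from h import *
C=np.array([.5575,-.143]);al=np.radians(6.2);u=np.array([np.cos(al),np.sin(al)]);r=np.array([np.sin(al),-np.cos(al)])
for n in("scene","side"):
    c=imaging.read_camera(n);W=cloud(c).reshape(-1,3);D=W[:,:2]-C;l=D@u*1000;t=D@r*1000
    m=(abs(l)<27)&(t>45)&(t<105)&(W[:,2]>.05)&(W[:,2]<.076)
    print(n,m.sum())
    for k in range(45,105,3):
        q=m&(t>=k)&(t<k+3)
        if q.sum()>2: print(k,q.sum(),np.percentile(W[q,2]*1000,[5,50,95]).round(1),np.percentile(l[q],[5,95]).round())
```

```text
scene 203
78 8 [68.7 69.6 70.3] [-19.  22.]
81 24 [68.3 69.1 70.4] [-23.  22.]
84 40 [68.3 69.5 70.7] [-24.  23.]
87 97 [54.7 67.  69.9] [-23.  23.]
90 32 [56.6 61.1 67.5] [-22.  24.]
side 344
48 6 [68.2 70.6 71.8] [-4.  4.]
54 88 [56.4 63.2 70.3] [-25.  23.]
57 72 [54.7 65.  71.3] [-24.  25.]
60 19 [69.  70.5 71.8] [-27.  24.]
63 13 [68.9 70.3 71.2] [-20.  17.]
66 20 [69.  70.3 71.8] [-26.  23.]
69 18 [69.3 70.4 71.4] [-20.  20.]
72 23 [69.3 70.5 71.6] [-24.  24.]
75 14 [68.7 70.6 72.1] [-19.  22.]
78 23 [69.  70.3 71.8] [-23.  23.]
81 19 [69.2 70.8 71.9] [-24.  23.]
84 12 [69.4 70.8 71.9] [-21.  15.]
87 14 [69.  69.7 71.4] [-24.  23.]
```

It is level in the grip and centred on the TCP. Carrying it over the nest.

```bash
(python3 -m creep '[[[0,-3.7,0],0,255],[[0,-3.7,0],0,255],[[0,0,0],0,255],[[0,0,0],0,255]]')|grep -v rot; python3 tgt.py .5575 -.143 .036
```

```text
time: 35.0
ee_pos: [0.5589, -0.1433, 0.0584]
wrist_force: [0.2, -0.3, -1.5]
grip_width: 0.0615
t 35.0 p [ 0.5589 -0.1433  0.0584] xang 6.26 rows cm [-0.14 -0.04  2.24] F [ 0.2 -0.3 -1.5] w 0.0615
```

```bash
(python3 -m creep '[[[-0.1,0,1.2],0,255],[[0,0,0.8],0,255],[[0,0,0.2],0,255],[[0,0,0],0,255]]'; python3 -m creep '[[[0,0,0.3],0,255],[[0,0,0],0,255]]'; python3 -m creep '[[[0,0,0.2],0,255],[[0,0,0],0,255]]')|grep -v rot; python3 tgt.py .5575 -.143 .030
```

```text
time: 35.5
ee_pos: [0.5579, -0.1428, 0.0364]
wrist_force: [-0.2, 0.1, -1.0]
grip_width: 0.0616
time: 35.75
ee_pos: [0.558, -0.1428, 0.0337]
wrist_force: [0.5, 0.3, 0.5]
grip_width: 0.0615
time: 36.0
ee_pos: [0.558, -0.1428, 0.0317]
wrist_force: [0.3, -0.6, 0.4]
grip_width: 0.0616
t 36.0 p [ 0.558  -0.1428  0.0317] xang 6.26 rows cm [-0.05  0.01  0.17] F [ 0.3 -0.6  0.4] w 0.0616
```

Below rail-top height with no contact, so it is between the rails. Finish lowering and release.

```bash
(python3 -m creep '[[[0,0,0.2],0,255],[[0,0,0],0,255]]'; python3 -m creep '[[[0,0,0],0,60],[[0,0,0],0,40],[[0,0,0],0,0],[[0,0,0],0,0],[[0,0,0],0,0]]'; python3 -m creep '[[[0,0,-3],0,0],[[0,0,-4],0,0],[[0,0,-4],0,0],[[0,4,0],0,0],[[0,0,0],0,0]]')|grep -v rot
python3 - <<'E'
from h import *
C=np.array([.5575,-.143]);al=np.radians(6.2);u=np.array([np.cos(al),np.sin(al)]);r=np.array([np.sin(al),-np.cos(al)])
ims=[]
for n in("scene","side"):
    c=imaging.read_camera(n);W=cloud(c).reshape(-1,3);D=W[:,:2]-C;l=D@u*1000;t=D@r*1000;z=W[:,2]
    m=(abs(l)<45)&(abs(t)<30)&(z>.039)&(z<.046)
    q=W[m];A=np.c_[l[m],t[m],np.ones(m.sum())];k=np.linalg.lstsq(A,z[m]*1000,rcond=None)[0]
    print(n,m.sum(),"z",k[2].round(1),"tilt deg",np.degrees(np.arctan(k[:2])).round(2),"l",np.percentile(l[m],[1,99]).round(1),"t",np.percentile(t[m&(abs(l)>10)],[1,99]).round(1),"tab t",np.percentile(t[m&(abs(l)<5)],[1,99]).round(1))
    x=c["frame"][220:310,330:430] if n=="scene" else c["frame"][165:255,275:375];ims.append(cv2.resize(x,None,fx=4,fy=4))
cv2.imwrite("pics/end.png",np.hstack(ims)[:,:,::-1])
E
```

```text
time: 36.25
ee_pos: [0.5583, -0.1428, 0.0301]
wrist_force: [-1.4, -0.1, 3.6]
grip_width: 0.0614
time: 36.88
ee_pos: [0.558, -0.1428, 0.0297]
wrist_force: [0.4, -0.9, -0.2]
grip_width: 0.0915
time: 37.5
ee_pos: [0.5624, -0.1871, 0.14]
wrist_force: [-0.3, -0.3, -1.0]
grip_width: 0.0918
scene 516 z 41.7 tilt deg [ 0.28 -0.32] l [-32.2  28.9] t [-17.1  16.4] tab t [-22.8  16. ]
side 318 z 42.7 tilt deg [0.07 1.15] l [-30.8  29.4] t [-18.7  15.5] tab t [-24.7  15. ]
```

View pics/end.png

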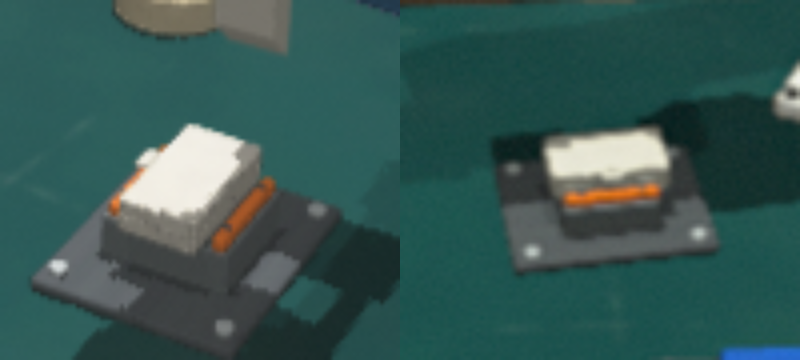

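The picture shows the housing flat between the rails, closed back up and level. Handing in.

```bash
python3 -c "
from station import order;print(order.hand_in())"
```

```text
the job is handed in; nothing more can be done
None
```

The ivory housing is in the nest, closed back up, and I handed the job in at about 37.5 s of the allowed 51 s; no verdict is reported.

- **How it was turned over:** I picked it off the stand, but the pads held it too tightly to pivot against the nest. When I loosened the grip it slipped out beside the nest. After a regrip I tipped it partway over the stand's edge, leaned it on the nest's outer rail and pushed it over with closed fingers. It landed open side down on the table, and I gripped it level and lowered it between the rails.
- **Last checks:**
  - **Height:** its back is about 42 mm above the table, which is the 26 mm floor plus 16 mm.
  - **Tilt:** 0.4° from the scene camera and 1.2° from the side camera.
  - **Position:** the body is centred within about 2 mm both along and across the rails, so its origin should be about 3–4 mm off centre across the rails.
  - **Gripper:** open and clear of the housing.
- **Not checked or unexpected:** the drop was unplanned. I did not re-measure the loose items at the end, but no move was aimed near them and none looked moved in the pictures. The highest wrist force in the readings was about 44 N, and the pushing was done through the gripped housing.

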